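# Log a delivery and stock the coffee-corner drawer

## Robot

A 6-joint arm with a two-finger parallel gripper is mounted at the origin on the work surface. World frame = base frame: x ahead of the robot, y to its left, z up, the work surface at z = 0. Lengths are in m, angles in degrees, forces in N, time in s.
With the tool pointing down it reaches from about 0.325 to 0.85 m from the base axis. Payload 4.4 kg.
Tool frame: the origin (TCP) lies on the centre line of the jaws, within the pads' length; the fingertips stand 25 mm ahead of it and the grasp point (between the pads) lies 6 mm ahead of it (env.finger_overhang is the distance from the TCP to the fingertips, in m); z points along the fingers, y is the direction in which the jaws open and shut (so a half turn about z gives the same grasp; the last joint's range is limited). The gripper opens to 94 mm and grips with 3 to 60 N. Pads are 16 mm wide; open, the fingers measure 119 mm over their backs; the gripper's body (75 mm by 177 mm) begins 78 mm behind the grasp point.
Start: joints at [58.986, 11.837, 88.321, -0, 79.842, -8.623], TCP at [0.219, 0.532, 0.23] pointing down, gripper open.
Joint ranges: [-156.59, 156.59], [-49.26, 127.26], [12.9, 141.05], [-63.56, 243.56], [4.71, 150.69], [-161.64, 161.64]. Speed limits (degrees/s): [159.86, 159.86, 180, 180, 180, 180].

## Interface

Orientations are given as [roll, pitch, yaw] about the fixed x, y, z axes, in that order (R = Rz(yaw) Ry(pitch) Rx(roll)).
In Python, from rig import readout, eyes, workorder, env gives the robot as it stands. The module is installed in compiled form; this text tells all that it offers.
- The arm moves only by the shell command python3 -m inch 'ROWS' [FORCE]. ROWS is JSON, a list of rows, each a list of 3 entries, a list of its own where there are three numbers: the closure, from 0 (fully open) to 1 (shut), then the shift along the tool's x, y, z in m, then the turn about the tool's z in rad. A call has 1 to 12 rows; each row is the pose to reach, as a shift and turn from the pose commanded when the call began, along the tool's axes at that moment; what a row does not reach only later rows make up. A row lasts 1/10 s, in which the tool goes at most 50 mm and 8.59 degrees, less where a joint would pass 70% of its speed; a pose out of reach is approached as far as the arm can. A call with a gripper value outside its range is refused whole. The fingers move at their own pace and stop on an object; FORCE is the grip in N (left out, the last holds). Time passes only in rows, so rows that repeat a pose let the fingers close. It gives the time, the measured TCP pose, the force and the opening at its end, in the units of the state.
- readout.get_obs(): the state, without advancing time (a new reading comes with each control period).
- eyes.read_camera(name): name is "side" or "top" or "wrist"; returns a dict with "frame" (420x560x3 uint8, red, green, blue), "z_map" (420x560 float32, m along the optical axis (not along the pixel's ray), 0 where there is no reading), "fx", "fy", "cx", "cy" (pixels), "R" (3x3) and "t" (3): a world point X has camera coordinates R X + t; the wrist camera has in their place "mount" (4x4, takes a point from camera to tool coordinates, whose origin is the TCP and whose axes are the flange's). Camera axes: x right, y down, z forward; pixel columns grow to the right and rows downward; lengths in m; the calibration is good to about 2 mm. A picture is of the moment at which its call begins: read the wrist's pose just before it.
- workorder.finish_job(): hands the job in, once; it reports no verdict.
The state is a dict: "time_s": time; "joint_positions": joint angles; "joint_vel": joint speeds; "effort": joint torques, N m; "position": TCP position; "eef_rot": TCP orientation; "wrist_force": force on the tool from outside, world axes, zero at the start; "torque": the same for the moment, N m; "width": finger opening in m.
Only numpy, scipy, OpenCV 4.12 (cv2) and the standard library are available. Lean on these libraries where they do the work, as an engineer would, in place of code of your own. Each camera call takes 0.05 s, during which the arm holds its last target.

## Task

A delivery for the coffee corner has come. First take the hand scanner and hold it still for two seconds, pointed squarely at the middle of the barcode card from about a hand's breadth (80 mm) away, to log it; then put away whatever is there of the coffee tin, sugar jar, tea carton and filter pack, standing upright in the drawer, and push the drawer fully shut without slamming it. Leave the scanner lying in its cradle as you found it, and do not knock over or push aside the cups and mugs standing about.

Things in the scene. Friction and masses are not known exactly. Their poses are not given: they have to be found in the camera images.
- tin: Delivery item: round aluminium coffee tin with a cardboard band and grey plastic lid, 61 mm diameter, 74 mm tall, up to 0.35 kg. Origin: centre of its underside; z up its axis. May be absent.
- jar: Delivery item: round glass sugar jar, 56 mm diameter up to 54 mm high, then a steel lid 52 mm in diameter; 70 mm tall in all, up to 0.4 kg. Origin: centre of its underside; z up. May be absent.
- carton: Delivery item: brown cardboard tea carton with a pale paper band, 80 mm (x) by 50 mm (y) by 74 mm tall, rigid. Origin: centre of its underside; z up. May be absent.
- pack: Delivery item: white paper pack of filters with a grey patch, rigid, 72 mm (x) by 44 mm (y) by 68 mm tall. Origin: centre of its underside; z up. May be absent.
- cabinet_front (a point): Fixed low white cabinet, 260 mm deep (x) by 400 mm wide (y) by 125 mm tall, with one drawer that slides out along the cabinet's own -x, towards the robot. This point is the middle of its lower front edge, on the counter (the 15 mm drawer front stands before it); axes are the cabinet's.
- drawer (a joint): Opening of the drawer in m: 0 fully shut, 0.18 fully out (end stop). It slides with about 3 N of friction and stays where left.
- drawer_floor (a point): Centre of the drawer's inner floor, 22 mm above the counter; moves with it; axes as the cabinet's. Inside: x from -105 to 105 mm, y from -178 to 178 mm. Side and back walls stand 63 mm above the floor, the front panel 92 mm (outer face at x = -120). The cabinet's top leaves 91 mm of height above the floor; fully out, x from -105 to 75 mm is open from above, the rest is under the top.
- drawer_handle (a point): Middle of the drawer's steel bar handle, a thin round horizontal bar 130 mm long along the cabinet's y, 35 mm in front of the panel's face and 90 mm above the counter; can be pinched from above. Moves with the drawer.
- scanner: Hand scanner, 150 mm long (x): a black body 105 mm by 36 mm wide by 44 mm tall and, at the front (+x), a grey head 44 mm long, 56 mm wide, 48 mm tall with a glass window. 0.18 kg. Origin: centre of its underside (middle of the length); x points out of the window along the beam, z up. It starts in its cradle. The black body from x = -75 to x = 28 mm is the grip.
- scanner_window (a point): Centre of the scanner's glass window, 75 mm ahead of its origin and 24 mm above its underside. The beam leaves here along the scanner's x.
- cradle: Fixed grey tray, the scanner's cradle, 190 mm (x) by 90 mm (y), floor 8 mm above the counter, inside 178 mm by 80 mm, side rims 12 mm and end rims 16 mm above the counter. Origin: centre of its underside. The scanner lies in it lengthwise along x, upright.
- card: Fixed stand holding an upright white card 110 mm wide (y) and 84 mm tall with a printed barcode; the barcode faces the stand's own -x, roughly towards the robot. Top of the card 192 mm above the counter. The foot reaches 45 mm behind the card. Origin: on the counter under the card.
- label (a point): Centre of the barcode on the card's front, 150 mm above the counter; axes as the stand's (barcode faces -x).
- espresso_cup: Bystander: small white espresso cup, 48 mm wide, 50 mm tall, standing among the delivery items. Origin: centre of its underside.
- mug: Bystander: white mug, 76 mm wide, 85 mm tall. Origin: centre of its underside.
- steel_mug: Bystander: steel mug, 74 mm wide, 80 mm tall. Origin: centre of its underside.
Things that resemble listed ones, but are neither listed nor needed, are in the scene too. Leave any green or yellow look-alike of the carton alone.

How it is judged (in metres and radians):
On the way, in this order (a step that is already met when the one before it is completed fails the run):
1. the held scanner points at the barcode's centre (beam within 22 mm of it in each direction, window 40 to 140 mm away, within 0.35 rad of square) and is held still for a second (x of label in the frame of scanner_window between 0.04 and 0.14 m and y of label in the frame of scanner_window between -0.022 and 0.022 m and z of label in the frame of scanner_window between -0.022 and 0.022 m and angle between the x axis of scanner and the x axis of card, either way round below 0.35 rad and x of scanner_window in the frame of card below 0 m and linear speed of scanner below 0.03 m/s and angular speed of scanner below 0.25 rad/s and contact force between the fingers and scanner above 0.5 N), for 1 s.
2. every delivery item present stands upright inside the drawer, released (x of tin in the frame of drawer_floor between -0.105 and 0.105 m and y of tin in the frame of drawer_floor between -0.178 and 0.178 m and z of tin in the frame of drawer_floor between -0.012 and 0.012 m and angle between each of tin, jar, carton, pack's own z axis and vertical below 0.25 rad and x of jar in the frame of drawer_floor between -0.105 and 0.105 m and y of jar in the frame of drawer_floor between -0.178 and 0.178 m and z of jar in the frame of drawer_floor between -0.012 and 0.012 m and x of carton in the frame of drawer_floor between -0.105 and 0.105 m and y of carton in the frame of drawer_floor between -0.178 and 0.178 m and z of carton in the frame of drawer_floor between -0.012 and 0.012 m and x of pack in the frame of drawer_floor between -0.105 and 0.105 m and y of pack in the frame of drawer_floor between -0.178 and 0.178 m and z of pack in the frame of drawer_floor between -0.012 and 0.012 m and contact force between the fingers and tin below 0.5 N and contact force between the fingers and jar below 0.5 N and contact force between the fingers and carton below 0.5 N and contact force between the fingers and pack below 0.5 N), for 0.3 s.
3. the drawer is fully shut (value of joint drawer below 0.008 m), for 0.2 s.
At the end, for the whole second after the job is handed in: Every delivery item present stands upright (within 0.25 rad) on the drawer's floor, the drawer is shut to within 8 mm, and the scanner lies at rest upright in its cradle: centred within 30 mm along and 26 mm across it, within 0.3 rad of its length (either way round) (x of tin in the frame of drawer_floor between -0.105 and 0.105 m and y of tin in the frame of drawer_floor between -0.178 and 0.178 m and z of tin in the frame of drawer_floor between -0.012 and 0.012 m and angle between each of tin, jar, carton, pack's own z axis and vertical below 0.25 rad and x of jar in the frame of drawer_floor between -0.105 and 0.105 m and y of jar in the frame of drawer_floor between -0.178 and 0.178 m and z of jar in the frame of drawer_floor between -0.012 and 0.012 m and x of carton in the frame of drawer_floor between -0.105 and 0.105 m and y of carton in the frame of drawer_floor between -0.178 and 0.178 m and z of carton in the frame of drawer_floor between -0.012 and 0.012 m and x of pack in the frame of drawer_floor between -0.105 and 0.105 m and y of pack in the frame of drawer_floor between -0.178 and 0.178 m and z of pack in the frame of drawer_floor between -0.012 and 0.012 m and x of scanner in the frame of cradle between -0.03 and 0.03 m and y of scanner in the frame of cradle between -0.026 and 0.026 m and z of scanner in the frame of cradle below 0.014 m and angle between scanner's own z axis and vertical below 0.12 rad and angle between the x axis of scanner and the x axis of cradle, either way round below 0.3 rad and linear speed of scanner below 0.02 m/s and value of joint drawer below 0.008 m); the robot touches nothing.
It fails at once if a bystander is moved more than 50 mm or tipped over (distance of any of espresso_cup, mug, steel_mug from where it was at the start of the episode above 0.05 m or angle between any of espresso_cup, mug, steel_mug's own z axis and vertical above 0.6 rad).
It fails at once if the drawer is slammed: it is pushed inward faster than 0.4 m/s (velocity of joint drawer below -0.4 m/s).
Of tin, jar, carton, pack only 2 to 4 are there at a start; the rules pass over those that are not, and their reading is None.
At some moment in a run one of tin, jar, carton, pack, scanner may be knocked a few centimetres aside while the robot is not near it.
It also fails if it takes over 210 s, if anything falls off the work surface, if the arm or the gripper's body presses on something with over 40 N, if the wrist force passes 120 N, or if a joint passes its speed limit or range.

## Working session

There is one attempt and no reset: what is moved stays moved. The work goes in short steps, Python scripts to look and compute and a shell command to move; the robot and the scene stay as the last step left them, time stands still between calls to the robot, and variables do not carry over. Pictures are saved under pics/ and viewed, and the job is handed in when it is done.

```bash
ls; mkdir -p pics; python3 - <<'E'
from rig import readout, eyes, workorder, env
import cv2,numpy as np
print(readout.get_obs())
print([a for a in dir(env) if a[0]!='_'])
for n in ("side","top","wrist"):
    c=eyes.read_camera(n)
    cv2.imwrite(f'pics/{n}0.png',c["frame"][:,:,::-1])
    np.savez(f'{n}0.npz',**c)
    print(n,{k:np.round(v,3).tolist() for k,v in c.items() if k not in("frame","z_map")})
E
```

```text
pics
{'time_s': 0.0, 'joint_positions': array([ 5.89863911e+01,  1.18838970e+01,  8.84031199e+01,  9.49864770e-05,
        7.98424040e+01, -8.62212236e+00]), 'joint_vel': array([-0.00053932, -0.04876564, -0.01480269, -0.06025147,  0.05527906,
        0.04586985]), 'effort': array([ 2.25274212e-03, -3.70872724e+01, -2.81421679e+01,  7.00094551e-02,
        3.58204753e-02, -1.63386130e-04]), 'position': array([0.21864918, 0.53099878, 0.22930815]), 'eef_rot': array([-1.79872056e+02, -1.94947888e-02,  1.57608475e+02]), 'wrist_force': array([0.00204669, 1.26307318, 0.26612537]), 'torque': array([0.00888745, 0.01232957, 0.0191732 ]), 'width': 0.09376465118955554}
['IKError', 'finger_overhang']
side {'fx': 415.185, 'fy': 415.185, 'cx': 287.035, 'cy': 204.461, 'R': [[0.838, -0.545, -0.009], [-0.366, -0.55, -0.751], [0.404, 0.633, -0.66]], 't': [-0.467, 0.171, 1.071]}
top {'fx': 487.467, 'fy': 487.467, 'cx': 288.668, 'cy': 212.798, 'R': [[0.008, -1.0, 0.004], [-0.979, -0.008, -0.203], [0.203, -0.002, -0.979]], 't': [-0.122, 0.495, 1.608]}
wrist {'fx': 347.916, 'fy': 347.916, 'cx': 282.194, 'cy': 211.189, 'mount': [[0.0, -0.957, -0.289, 0.084], [1.0, 0.0, 0.0, -0.001], [-0.0, -0.289, 0.957, -0.153], [0.0, 0.0, 0.0, 1.0]]}
```

View pics/top0.png

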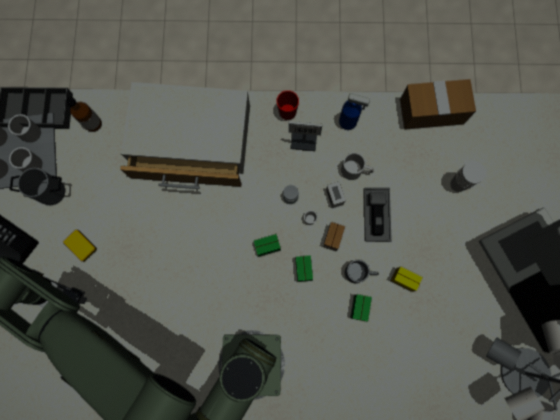

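View pics/side0.png

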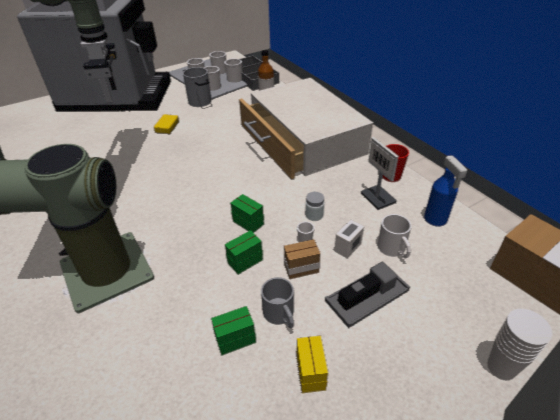

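View pics/wrist0.png

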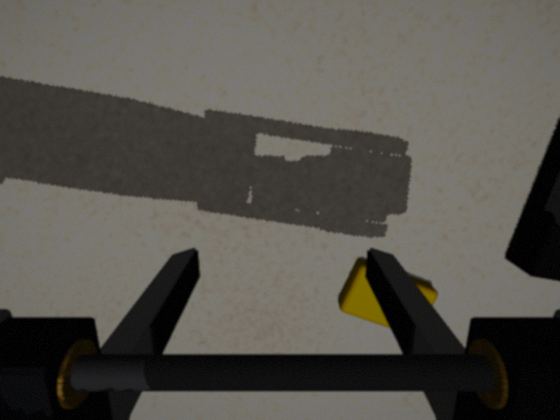

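Top view: cabinet with drawer ajar at (185,140), round item (290,193), espresso cup (309,217), pack (335,195), carton (334,235), scanner in its cradle (377,213), card (302,133), mug (353,165), steel mug (357,270). I'll zoom in and compute positions.

```bash
cat > h.py <<'E'
import numpy as np,cv2
from rig import readout,eyes
from scipy.spatial.transform import Rotation as Ro
def cloud(c):
    z=c["z_map"];v,u=np.mgrid[0:420,0:560]
    P=np.stack([(u-c["cx"])/c["fx"]*z,(v-c["cy"])/c["fy"]*z,z],-1)
    if "R" in c: W=(P-c["t"])@c["R"]
    else:
        m=c["mount"];T=P@m[:3,:3].T+m[:3,3]; o=c["obs"]
        W=T@Ro.from_euler('xyz',o["eef_rot"],degrees=True).as_matrix().T+o["position"]
    W[z==0]=np.nan
    return W
def grab(n,name):
    o=readout.get_obs(); c=eyes.read_camera(n); c["obs"]=o
    cv2.imwrite(f'pics/{name}.png',c["frame"][:,:,::-1]); return c
E
python3 - <<'E'
import numpy as np,cv2
from h import *
c=dict(np.load('top0.npz')); W=cloud(c); s=dict(np.load('side0.npz')); Ws=cloud(s)
np.set_printoptions(precision=4,suppress=True)
def crop(c,u0,v0,u1,v1,k,name):
    i=cv2.resize(c["frame"][v0:v1,u0:u1,::-1],None,fx=k,fy=k,interpolation=cv2.INTER_CUBIC)
    cv2.imwrite(f'pics/{name}.png',np.clip(i.astype(float)*1.6,0,255).astype(np.uint8))
crop(c,250,110,420,300,3,'topz'); crop(s,220,130,420,330,3,'sidez')
# clusters above the table
def rect(W,m,lab):
    P=W[m]; r=cv2.minAreaRect((P[:,:2]*1000).astype(np.float32))
    print(lab,len(P),'med',np.median(P,0),'ztop',np.nanpercentile(P[:,2],95),r)
for W_,n in((W,'top'),(Ws,'side')):
    ok=np.nan_to_num(W_[...,2],nan=-1)>0.02
    ok&=(W_[...,0]>0.25)&(W_[...,0]<0.95)&(W_[...,1]<0.5)&(W_[...,1]>-0.45)
    k,l,st,ce=cv2.connectedComponentsWithStats(ok.astype(np.uint8))
    for i in range(1,k):
        if st[i,4]>60:
            m=l==i; 
            rect(W_,m,(n,'px',ce[i].round(), W_[m][:,:2].min(0),W_[m][:,:2].max(0)))
E
```

```text
('top', 'px', array([185., 133.]), array([0.5681, 0.0275]), array([0.9375, 0.4458])) 11463 med [0.7517 0.2353 0.1247] ztop 0.13163476688159206 ((749.71728515625, 239.84767150878906), (402.5334777832031, 356.1853942871094), 85.91827392578125)
('top', 'px', array([287., 103.]), array([ 0.8442, -0.1475]), array([ 0.9254, -0.071 ])) 433 med [ 0.902  -0.1091  0.0707] ztop 0.10261032270902877 ((884.8081665039062, -109.22859954833984), (76.51636505126953, 81.12667846679688), 89.84675598144531)
('top', 'px', array([352., 110.]), array([ 0.8141, -0.3755]), array([ 0.8736, -0.2957])) 656 med [ 0.8339 -0.3275  0.1362] ztop 0.21053315311282828 ((838.0315551757812, -332.39892578125), (79.69197845458984, 53.72373962402344), 69.73268127441406)
('top', 'px', array([304., 128.]), array([ 0.7521, -0.2233]), array([ 0.7884, -0.1135])) 419 med [ 0.7601 -0.1682  0.1617] ztop 0.19391379547052326 ((771.7237548828125, -168.8466033935547), (109.9259262084961, 35.69080352783203), 87.13148498535156)
('top', 'px', array([355., 165.]), array([ 0.6267, -0.409 ]), array([ 0.7062, -0.3008])) 372 med [ 0.6583 -0.344
[... 4193 characters left out ...]
33]), array([ 0.358 , -0.1455])) 1001 med [ 0.309  -0.1903  0.0699] ztop 0.0763657012377701 ((314.77044677734375, -173.1070098876953), (82.57518768310547, 53.415924072265625), 5.228158473968506)
('side', 'px', array([366., 285.]), array([ 0.4306, -0.45  ]), array([ 0.5781, -0.3984])) 1192 med [ 0.4996 -0.432   0.0521] ztop 0.057588911538463655 ((504.39013671875, -424.5124816894531), (147.65866088867188, 51.47245788574219), 0.46135973930358887)
('side', 'px', array([279., 300.]), array([ 0.2686, -0.4213]), array([ 0.3427, -0.3122])) 1157 med [ 0.3008 -0.3574  0.0574] ztop 0.08065764484199688 ((297.4093933105469, -360.8160095214844), (102.87549591064453, 71.45008850097656), 58.055885314941406)
```

View pics/topz.png

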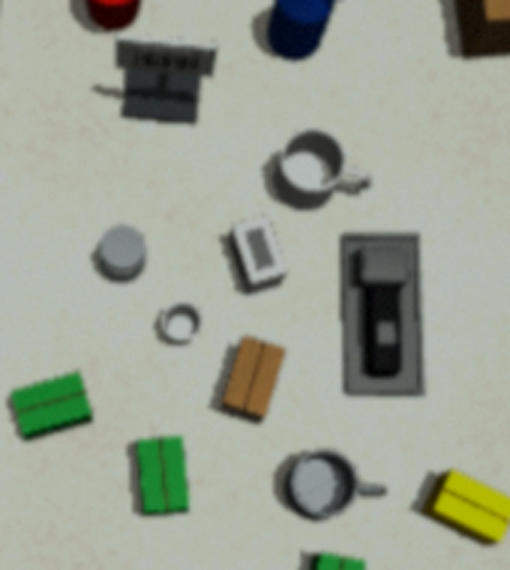

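View pics/sidez.png

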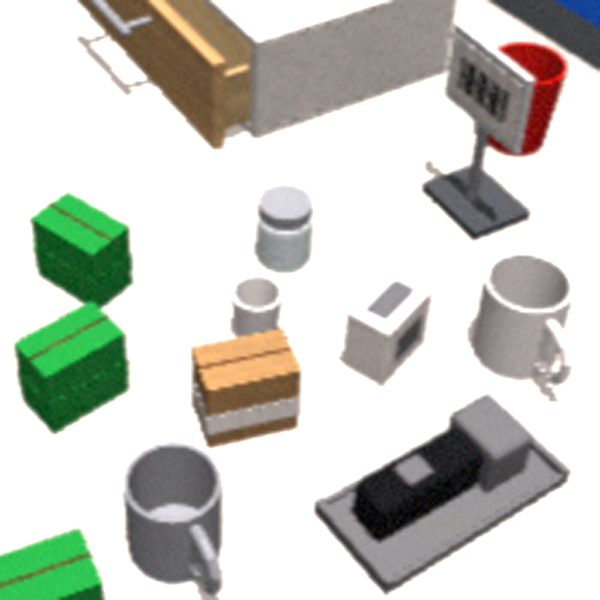

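```bash
python3 - <<'E'
import numpy as np,cv2
from h import *
np.set_printoptions(precision=4,suppress=True)
s=dict(np.load('side0.npz')); t=dict(np.load('top0.npz'))
for n,c in(('side',s),('top',t)):
    W=cloud(c)
    # card
    m=(W[...,2]>0.115)&(W[...,2]<0.2)&(abs(W[...,1]+.168)<.07)&(abs(W[...,0]-.765)<.05)
    if 1:
        P=W[m]; ce=P.mean(0); u,sv,vt=np.linalg.svd(P-ce); print(n,'card',len(P),ce,P.min(0),P.max(0),'normal',vt[2],sv, 'rect',cv2.minAreaRect((P[:,:2]*1000).astype(np.float32)))
    # cabinet top
    m=(abs(W[...,2]-.126)<.006)&(W[...,1]>0.0)&(W[...,1]<.5)&(W[...,0]>.5)
    P=W[m];print(n,'cabtop',len(P),P.min(0),P.max(0),cv2.minAreaRect((P[:,:2]*1000).astype(np.float32)))
    m=(W[...,2]>.10)&(W[...,2]<.120)&(W[...,1]>0.0)&(W[...,1]<.5)&(W[...,0]>.5)&(W[...,0]<.72)
    P=W[m];print(n,'front',len(P),P.min(0),P.max(0),cv2.minAreaRect((P[:,:2]*1000).astype(np.float32)))
    m=(W[...,2]>.07)&(W[...,2]<.10)&(W[...,1]>0.0)&(W[...,1]<.5)&(W[...,0]>.5)&(W[...,0]<.612)
    P=W[m];print(n,'handle',len(P),P.min(0),P.max(0),np.median(P,0))
E
```

```text
side card 724 [ 0.7642 -0.1772  0.1584] [ 0.7568 -0.229   0.1151] [ 0.7758 -0.1152  0.1957] normal [-0.9965  0.0794  0.0277] [0.8849 0.6348 0.0619] rect ((766.1524658203125, -171.90440368652344), (114.1369857788086, 16.140451431274414), 85.11768341064453)
side cabtop 4559 [0.6531 0.0223 0.12  ] [2.0334 0.4961 0.132 ] ((1342.5347900390625, 257.4460144042969), (1384.8348388671875, 457.69012451171875), 0.8273969888687134)
side front 636 [0.6029 0.0359 0.1001] [0.7198 0.4461 0.12  ] ((648.7340087890625, 238.040283203125), (116.28097534179688, 410.3314514160156), 3.6885714530944824)
side handle 243 [0.5742 0.0441 0.0702] [0.612  0.3194 0.0997] [0.6056 0.139  0.0918]
top card 370 [ 0.7601 -0.1677  0.1643] [ 0.7521 -0.2233  0.1153] [ 0.7729 -0.1135  0.1996] normal [-0.9947  0.0911  0.047 ] [0.6141 0.4667 0.0483] rect ((762.0200805664062, -168.3524627685547), (109.9228286743164, 16.282930374145508), 86.79164123535156)
top cabtop 7868 [0.601 0.028 0.12 ] [0.9375 0.4458 0.132 ] ((769.4713134765625, 238.5050811767578), (402.4133605957031, 313.60833740234375), 85.92507934570312)
top front 770 [0.5681 0.0411 0.1   ] [0.7177 0.4456 0.12  ] ((642.8097534179688, 243.4391632080078), (404.1055603027344, 148.97962951660156), 89.75384521484375)
top handle 262 [0.5688 0.051  0.0701] [0.612  0.3194 0.1   ] [0.599  0.1985 0.093 ]
```

Three delivery items are present: the jar (steel lid narrower than its glass body), the pack and the carton. I see no tin. Next I'll move over the scanner.

```bash
cat >> h.py <<'E'
def go(x,y,z,yaw):
    o=readout.get_obs(); R=Ro.from_euler('xyz',o["eef_rot"],degrees=True).as_matrix()
    # desired turn about tool z
    cy=np.degrees(np.arctan2(R[1,0],R[0,0])); t=-((yaw-cy+180)%360-180)
    d=R.T@(np.array([x,y,z])-o["position"])
    print('at',o["position"].round(4),o["eef_rot"].round(2),'t',o["time_s"],'| shift',d.round(4),'turn',round(np.radians(t),4),'len',np.linalg.norm(d).round(3),'w',round(o["width"],4),'F',o["wrist_force"].round(1),flush=True)
E
python3 -c "
from h import *
go(.45,.10,.27,80); go(.48,-.42,.25,0)"
```

```text
at [0.2187 0.5311 0.2296] [-1.7990e+02 -1.0000e-02  1.5761e+02] t 0.15 | shift [-0.378  -0.3106 -0.04  ] turn 1.3546 len 0.491 w 0.094 F [ 0.1 -0.5  0.1]
at [0.2187 0.5311 0.2296] [-1.7990e+02 -1.0000e-02  1.5761e+02] t 0.15 | shift [-0.6039 -0.78   -0.0193] turn 2.7508 len 0.987 w 0.094 F [ 0.1 -0.5  0.1]
```

```bash
python3 -m inch '[[0,[-0.03,-0.025,-0.003],0.1],[0,[-0.07,-0.055,-0.007],0.25],[0,[-0.11,-0.085,-0.01],0.4],[0,[-0.15,-0.115,-0.015],0.55],[0,[-0.19,-0.145,-0.02],0.7],[0,[-0.23,-0.175,-0.025],0.85],[0,[-0.27,-0.215,-0.03],1.0],[0,[-0.31,-0.25,-0.035],1.14],[0,[-0.345,-0.285,-0.04],1.25],[0,[-0.378,-0.311,-0.04],1.355]]'; python3 -c "
from h import *
go(.48,-.42,.25,0)"
```

```text
time_s: 1.15
position: [0.4492, 0.1006, 0.271]
eef_rot: [179.9, -0.0, 79.7]
wrist_force: [0.5, 0.5, 0.0]
width: 0.0944
at [0.4492 0.1006 0.271 ] [ 1.7993e+02 -3.0000e-02  7.9710e+01] t 1.15 | shift [-0.5068  0.1233  0.0209] turn 1.3912 len 0.522 w 0.0944 F [0.5 0.5 0. ]
```

```bash
python3 -m inch '[[0,[-0.045,0.011,0.002],0.12],[0,[-0.09,0.022,0.004],0.25],[0,[-0.135,0.033,0.006],0.38],[0,[-0.18,0.044,0.007],0.5],[0,[-0.225,0.055,0.009],0.62],[0,[-0.27,0.066,0.011],0.75],[0,[-0.315,0.077,0.013],0.88],[0,[-0.36,0.088,0.015],1.0],[0,[-0.405,0.099,0.017],1.12],[0,[-0.45,0.11,0.019],1.25],[0,[-0.49,0.119,0.02],1.35],[0,[-0.507,0.123,0.021],1.391]]'; python3 - <<'E'
from h import *
np.set_printoptions(precision=4,suppress=True)
go(.48,-.42,.25,0)
c=grab('wrist','w1'); W=cloud(c)
ok=(np.nan_to_num(W[...,2],nan=-1)>0.03)&(W[...,2]<.1)&(abs(W[...,1]+.42)<.06)&(abs(W[...,0]-.5)<.1)
P=W[ok]; print(len(P),P.min(0),P.max(0),cv2.minAreaRect((P[:,:2]*1000).astype(np.float32)),np.percentile(P[:,2],[50,95]))
head=P[P[:,0]>.54]; print('head',head[:,1].min(),head[:,1].max(),head[:,2].max())
b=P[P[:,0]<.50];print('body',b[:,1].min(),b[:,1].max(),np.median(b[:,2]))
E
```

```text
time_s: 2.35
position: [0.4807, -0.4217, 0.2483]
eef_rot: [180.0, 0.1, -0.1]
wrist_force: [0.2, 0.1, -0.2]
width: 0.094
at [ 0.4807 -0.4217  0.2483] [179.98   0.05  -0.06] t 2.35 | shift [-0.0007 -0.0017 -0.0017] turn -0.0011 len 0.003 w 0.094 F [ 0.2  0.1 -0.2]
5983 [ 0.4312 -0.4533  0.0436] [ 0.579  -0.3973  0.0579] ((505.0806884765625, -425.3076477050781), (147.82534790039062, 56.001739501953125), 0.03170846402645111) [0.0521 0.0558]
head -0.4532853545329975 -0.39727884798346563 0.0579080454723902
body -0.44297840207065164 -0.40703459827800736 0.05104149047387743
```

View pics/w1.png

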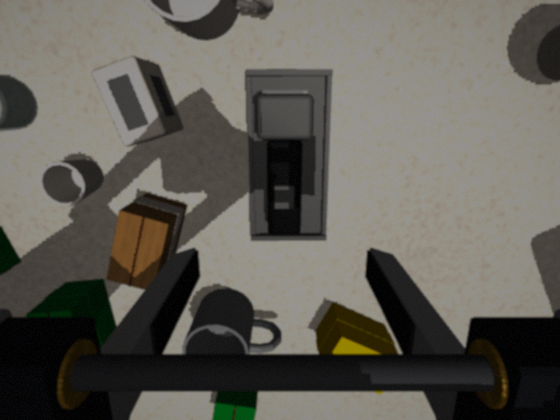

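The picture shows the scanner centred at about pixel (285,160), aligned with x. Its measured centre is about (0.504,-0.425). I'll descend to grip it near its centre.

```bash
python3 -m inch '[[0,[0.012,0.002,0.04],0],[0,[0.023,0.003,0.08],0],[0,[0.023,0.003,0.12],0],[0,[0.023,0.003,0.155],0],[0,[0.023,0.003,0.18],0],[0,[0.023,0.003,0.195],0],[0,[0.023,0.003,0.205],0],[0,[0.023,0.003,0.206],0]]' 25; python3 -c "
from h import *
go(.504,-.425,.042,0)"
```

```text
time_s: 3.2
position: [0.5043, -0.4203, 0.0426]
eef_rot: [-179.9, 0.1, 0.3]
wrist_force: [-0.7, 0.4, 0.5]
width: 0.0941
at [ 0.5043 -0.4203  0.0426] [-1.7993e+02  6.0000e-02  3.0000e-01] t 3.2 | shift [-0.0004  0.0047  0.0006] turn 0.0053 len 0.005 w 0.0941 F [-0.7  0.4  0.5]
```

```bash
python3 -m inch '[[0,[0,0.002,0],0],[0,[0,0.002,0],0]]' 25; python3 -c "
from h import *
go(.504,-.425,.042,0)"
```

```text
time_s: 3.4
position: [0.5057, -0.4243, 0.0454]
eef_rot: [179.8, -0.1, 0.3]
wrist_force: [-0.2, -0.1, 0.2]
width: 0.0937
at [ 0.5057 -0.4243  0.0454] [ 1.7984e+02 -1.4000e-01  2.7000e-01] t 3.4 | shift [-0.0017  0.0006  0.0034] turn 0.0047 len 0.004 w 0.0937 F [-0.2 -0.1  0.2]
```

```bash
python3 -m inch '[[0.3,[0,0,0.001],0],[0.5,[0,0,0.001],0],[0.6,[0,0,0.001],0],[0.7,[0,0,0.001],0],[0.8,[0,0,0.001],0],[1,[0,0,0.001],0],[1,[0,0,0.001],0],[1,[0,0,0.001],0]]' 30; python3 -m inch '[[1,[0,0,-0.01],0],[1,[0,0,-0.025],0],[1,[0,0,-0.045],0],[1,[0,0,-0.07],0],[1,[0,0,-0.095],0],[1,[0,0,-0.115],0],[1,[0,0,-0.13],0],[1,[0,0,-0.135],0]]' 30;  python3 - <<'E'
from h import *
np.set_printoptions(precision=4,suppress=True)
go(.504,-.425,.17,0)
for n in('side','wrist'):
    c=grab(n,n+'2'); W=cloud(c)
E
```

```text
time_s: 4.2
position: [0.5046, -0.423, 0.0424]
eef_rot: [180.0, 0.0, 0.3]
wrist_force: [-0.6, -0.6, 0.7]
width: 0.0361
time_s: 5.0
position: [0.5057, -0.424, 0.1807]
eef_rot: [179.8, -0.2, 0.3]
wrist_force: [-0.4, -0.9, -1.8]
width: 0.036
at [ 0.5057 -0.424   0.1807] [179.79  -0.19   0.28] t 5.0 | shift [-0.0017  0.001   0.0107] turn 0.0049 len 0.011 w 0.036 F [-0.4 -0.9 -1.8]
```

View pics/side2.png

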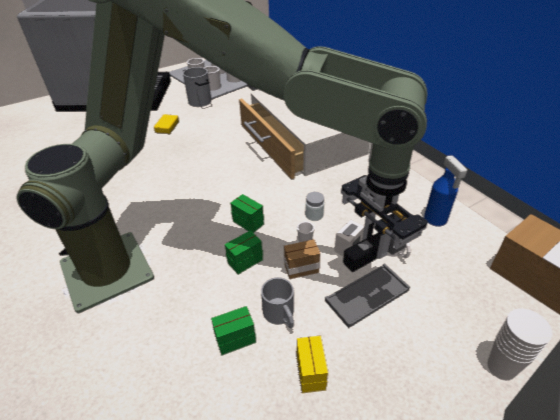

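View pics/wrist2.png

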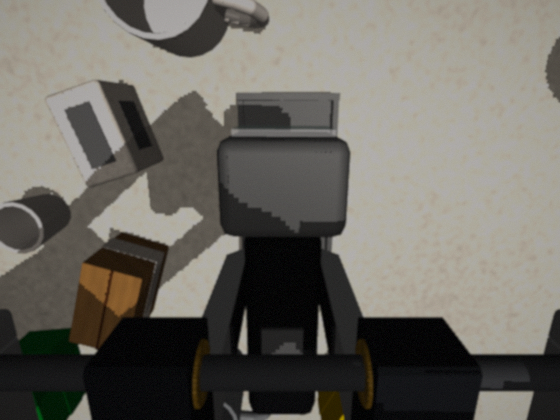

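```bash
python3 -c "
from h import *
go(.610,-.157,.161,-4.9)"
python3 -m inch '[[1,[0.004,-0.01,0],0],[1,[0.012,-0.03,0],0.01],[1,[0.024,-0.06,0],0.02],[1,[0.036,-0.09,0],0.03],[1,[0.048,-0.12,0],0.04],[1,[0.06,-0.15,0.004],0.05],[1,[0.072,-0.18,0.008],0.06],[1,[0.083,-0.21,0.011],0.07],[1,[0.092,-0.233,0.014],0.08],[1,[0.099,-0.252,0.016],0.085],[1,[0.103,-0.262,0.018],0.09],[1,[0.104,-0.266,0.019],0.09]]' 30;  python3 - <<'E'
from h import *
np.set_printoptions(precision=4,suppress=True)
go(.610,-.157,.161,-4.9)
for n in('side','wrist','top'):
    c=grab(n,n+'3'); W=cloud(c); 
    m=(W[...,2]>0.115)&(W[...,2]<0.21)&(abs(W[...,1]+.168)<.07)&(abs(W[...,0]-.765)<.03)
    P=W[m]
    if len(P)>50:
        ce=P.mean(0); print(n,len(P),ce,P.min(0),P.max(0),np.linalg.svd(P-ce)[2][2] if len(P)<3000 else '')
    m=(W[...,2]>0.15)&(W[...,2]<0.185)&(abs(W[...,1]+.16)<.06)&(W[...,0]>.645)&(W[...,0]<.72)
    P=W[m]
    if len(P)>50: print(n,'head',len(P),P.min(0),P.max(0),np.percentile(P,[5,50,95],0))
E
```

```text
at [ 0.505  -0.4233  0.1786] [ 1.7992e+02 -7.0000e-02  2.8000e-01] t 5.1 | shift [ 0.1063 -0.2658  0.0173] turn 0.0904 len 0.287 w 0.0357 F [ 0.5 -0.2 -2.4]
time_s: 6.3
position: [0.6068, -0.1547, 0.1569]
eef_rot: [-180.0, 0.1, -4.8]
wrist_force: [-0.5, -1.0, -1.3]
width: 0.0357
at [ 0.6068 -0.1547  0.1569] [-179.95    0.15   -4.78] t 6.3 | shift [ 0.0033  0.002  -0.0041] turn 0.002 len 0.006 w 0.0357 F [-0.5 -1.  -1.3]
side 722 [ 0.7641 -0.1776  0.1586] [ 0.7566 -0.2286  0.1151] [ 0.7774 -0.1146  0.196 ] [-0.9963  0.0822  0.0252]
side head 90 [ 0.6456 -0.1916  0.1501] [ 0.6838 -0.175   0.1724] [[ 0.6466 -0.1902  0.1522]
 [ 0.6609 -0.187   0.1658]
 [ 0.6771 -0.1778  0.1718]]
wrist head 11582 [ 0.645  -0.1901  0.1501] [ 0.6836 -0.1317  0.1718] [[ 0.647  -0.1849  0.1606]
 [ 0.6643 -0.1607  0.1692]
 [ 0.68   -0.1373  0.1705]]
top 59 [ 0.7597 -0.2008  0.1888] [ 0.7531 -0.2236  0.1656] [ 0.7673 -0.1619  0.2014] [-0.9867  0.1427  0.0781]
```

View pics/wrist3.png

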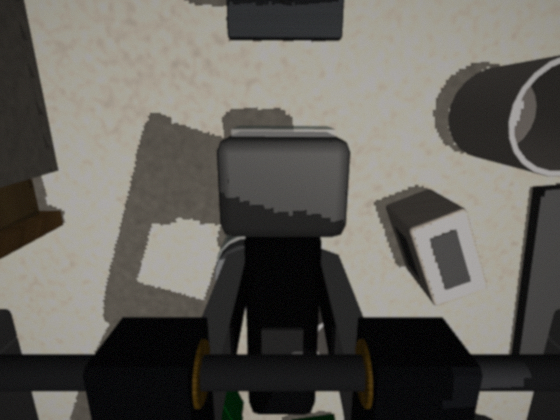

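View pics/side3.png

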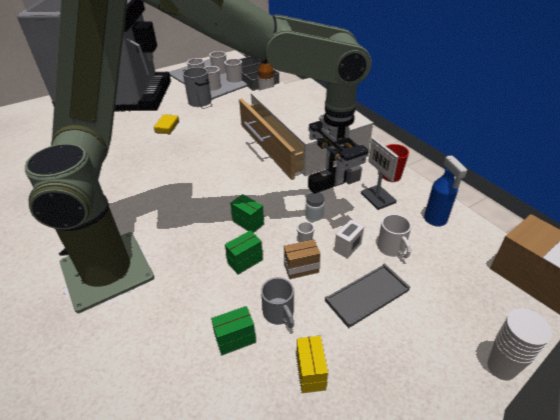

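The pose is within tolerance: the window is about 80 mm from the card, with height and lateral error of a few mm. I'll raise it 3 mm and hold for more than two seconds.

```bash
for i in 1; do python3 -m inch '[[1,[0.001,0,-0.003],0],[1,[0.001,0,-0.003],0],[1,[0.001,0,-0.003],0],[1,[0.001,0,-0.003],0],[1,[0.001,0,-0.003],0],[1,[0.001,0,-0.003],0],[1,[0.001,0,-0.003],0],[1,[0.001,0,-0.003],0],[1,[0.001,0,-0.003],0],[1,[0.001,0,-0.003],0],[1,[0.001,0,-0.003],0],[1,[0.001,0,-0.003],0]]' 30; done
python3 -m inch '[[1,[0,0,0],0],[1,[0,0,0],0],[1,[0,0,0],0],[1,[0,0,0],0],[1,[0,0,0],0],[1,[0,0,0],0],[1,[0,0,0],0],[1,[0,0,0],0],[1,[0,0,0],0],[1,[0,0,0],0],[1,[0,0,0],0],[1,[0,0,0],0]]' 30
python3 - <<'E'
from h import *
np.set_printoptions(precision=4,suppress=True)
go(.505,-.4245,.18,0)
c=grab('top','top4');W=cloud(c)
m=(W[...,2]>0.003)&(W[...,2]<0.03)&(abs(W[...,1]+.42)<.08)&(abs(W[...,0]-.5)<.13); print(cv2.minAreaRect((W[m][:,:2]*1000).astype(np.float32)))
c=grab('side','side4');W=cloud(c)
m=(W[...,2]>0.003)&(W[...,2]<0.03)&(abs(W[...,1]+.42)<.08)&(abs(W[...,0]-.5)<.13); print(cv2.minAreaRect((W[m][:,:2]*1000).astype(np.float32)))
E
```

```text
time_s: 7.65
position: [0.6083, -0.1566, 0.1614]
eef_rot: [180.0, 0.0, -4.9]
wrist_force: [0.1, -0.8, -2.1]
width: 0.0357
time_s: 8.85
position: [0.6083, -0.1566, 0.1614]
eef_rot: [180.0, -0.0, -4.9]
wrist_force: [-1.1, 0.2, -1.1]
width: 0.0364
at [ 0.6083 -0.1566  0.1614] [180.    -0.    -4.88] t 8.85 | shift [-0.0802  0.2757 -0.0186] turn -0.0852 len 0.288 w 0.0364 F [-1.1  0.2 -1.1]
((499.62811279296875, -419.983642578125), (159.7948760986328, 259.1317443847656), 89.9913101196289)
((499.56610107421875, -419.63946533203125), (257.8216857910156, 159.7307891845703), 0.5251544117927551)
```

```bash
python3 -m inch '[[1,[-0.006,0.01,-0.002],0],[1,[-0.012,0.03,-0.005],0],[1,[-0.02,0.06,-0.01],-0.01],[1,[-0.028,0.09,-0.015],-0.02],[1,[-0.036,0.12,-0.018],-0.03],[1,[-0.044,0.15,-0.018],-0.04],[1,[-0.052,0.18,-0.018],-0.05],[1,[-0.06,0.21,-0.018],-0.06],[1,[-0.067,0.235,-0.018],-0.07],[1,[-0.074,0.257,-0.018],-0.08],[1,[-0.079,0.27,-0.018],-0.085],[1,[-0.08,0.276,-0.018],-0.085]]' 30
python3 -m inch '[[1,[0,0,0],0],[1,[0,0,0],0],[1,[0,0,0],0]]' 30
python3 -c "
from h import *
go(.505,-.4245,.0435,0)"
```

```text
time_s: 10.15
position: [0.5039, -0.4262, 0.1794]
eef_rot: [180.0, 0.0, -0.1]
wrist_force: [-0.0, 0.7, -2.2]
width: 0.0359
time_s: 10.45
position: [0.5057, -0.4236, 0.1794]
eef_rot: [-180.0, 0.0, 0.1]
wrist_force: [-0.7, 0.1, -2.2]
width: 0.0357
at [ 0.5057 -0.4236  0.1794] [-1.7997e+02  0.0000e+00  7.0000e-02] t 10.45 | shift [-0.0007  0.0009  0.1359] turn 0.0012 len 0.136 w 0.0357 F [-0.7  0.1 -2.2]
```

```bash
python3 -m inch '[[1,[0,0,0.02],0],[1,[0,0.001,0.05],0],[1,[0,0.001,0.08],0],[1,[0,0.001,0.105],0],[1,[0,0.001,0.12],0],[1,[0,0.001,0.128],0],[1,[0,0.001,0.132],0],[1,[0,0.001,0.135],0],[1,[0,0.001,0.136],0],[1,[0,0.001,0.136],0]]' 30
python3 -m inch '[[0.8,[0,0,0],0],[0.6,[0,0,0],0],[0.3,[0,0,0],0],[0,[0,0,0],0],[0,[0,0,0],0],[0,[0,0,0],0],[0,[0,0,-0.02],0],[0,[0,0,-0.06],0],[0,[0,0,-0.11],0],[0,[0,0,-0.16],0],[0,[0,0,-0.2],0],[0,[0,0,-0.22],0]]' 30
python3 - <<'E'
from h import *
np.set_printoptions(precision=4,suppress=True)
c=grab('wrist','w5'); W=cloud(c)
ok=(np.nan_to_num(W[...,2],nan=-1)>0.03)&(W[...,2]<.1)&(abs(W[...,1]+.42)<.06)&(abs(W[...,0]-.5)<.1)
P=W[ok]; print(len(P),cv2.minAreaRect((P[:,:2]*1000).astype(np.float32)),np.percentile(P[:,2],[50,95]))
go(.51,.20,.27,0)
E
```

```text
time_s: 11.45
position: [0.5056, -0.4263, 0.0444]
eef_rot: [179.9, -0.1, -0.0]
wrist_force: [0.2, -0.0, -1.6]
width: 0.0358
time_s: 12.65
position: [0.5066, -0.4272, 0.2695]
eef_rot: [179.6, -0.3, -0.0]
wrist_force: [0.3, 0.5, -0.2]
width: 0.094
5057 ((506.385009765625, -427.8941345214844), (55.563533782958984, 148.15411376953125), 89.1569595336914) [0.052  0.0559]
at [ 0.5073 -0.428   0.2719] [179.47  -0.49  -0.  ] t 12.7 | shift [ 0.0026 -0.628  -0.0039] turn -0.0001 len 0.628 w 0.0942 F [ 0.4 -0.7  1.1]
```

View pics/w5.png

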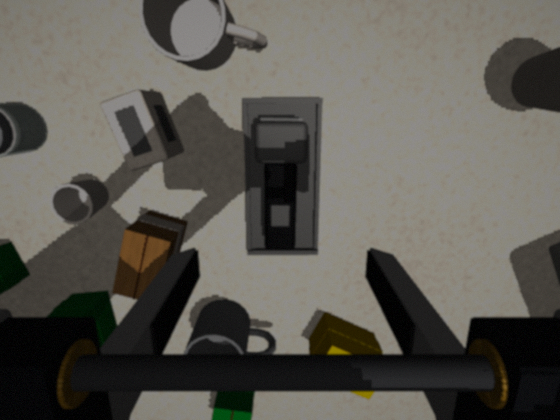

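The scanner lies back in the cradle, around pixel (280,180). Next is the drawer handle.

```bash
python3 - <<'E'
from h import *
np.set_printoptions(precision=4,suppress=True)
a=np.radians(-4.1); ex=np.array([np.cos(a),np.sin(a)]); ey=np.array([-np.sin(a),np.cos(a)])
for n in('top','side'):
    W=cloud(dict(np.load(n+'0.npz')))
    m=(W[...,2]>.02)&(W[...,2]<.14)&(W[...,1]>-.02)&(W[...,1]<.5)&(W[...,0]>.5)&(W[...,0]<.95)
    P=W[m]; X=P[:,:2]@ex; Y=P[:,:2]@ey
    print(n,'X range',X.min(),X.max(),'Y',Y.min(),Y.max())
    # handle: points in front of the panel
    for lo in np.arange(X.min(),X.min()+.2,.01):
        s=(X>=lo)&(X<lo+.01)
        print(round(lo,3),s.sum(),'z',np.percentile(P[s,2],[5,50,95]) if s.sum() else '', 'Y',(Y[s].min(),Y[s].max()) if s.sum() else '')
    ct=P[:,2]>.120; print('cab top front X',np.percentile(X[ct],[0.5,2]),'Y',Y[ct].min(),Y[ct].max())
E
```

```text
top X range 0.5525422651930272 0.9087775674261835 Y 0.09157455579513356 0.4940915848562392
0.553 122 z [0.0897 0.0962 0.1029] Y (np.float64(0.2219961724124013), np.float64(0.36016913729655714))
0.563 24 z [0.0895 0.0942 0.0996] Y (np.float64(0.22442568695808454), np.float64(0.35241760007280387))
0.573 16 z [0.0903 0.094  0.1008] Y (np.float64(0.2321108780944605), np.float64(0.35009468151691575))
0.583 91 z [0.0281 0.0862 0.1135] Y (np.float64(0.09370405916194256), np.float64(0.4863855897870361))
0.593 1026 z [0.0261 0.0879 0.1193] Y (np.float64(0.09379874053756572), np.float64(0.489344733842629))
0.603 216 z [0.1073 0.1148 0.1197] Y (np.float64(0.09442731382812346), np.float64(0.4897915174453618))
0.613 11 z [0.0796 0.0859 0.096 ] Y (np.float64(0.10642863894766662), np.float64(0.47893846079349156))
0.623 29 z [0.0457 0.083  0.0914] Y (np.float64(0.10531315980939618), np.float64(0.47991292402625846))
0.633 220 z [0.0208 0.0258 0.0871] Y (np.float64(0.10587370149248307), np.float64(0.4844181678518535))
0.643 681 z [0.0215 0.1193 0.1318] Y (np.float64(0.09189846238451035), np.float64(0.
[... 2646 characters left out ...]
221074))
0.698 360 z [0.021  0.1127 0.1277] Y (np.float64(0.08532267268879178), np.float64(0.49207173407972515))
0.708 336 z [0.0216 0.1209 0.1272] Y (np.float64(0.08547568372324152), np.float64(0.4860881096577617))
0.718 299 z [0.0212 0.124  0.1277] Y (np.float64(0.08536005390284657), np.float64(0.49440773634624813))
0.728 233 z [0.0405 0.1248 0.1282] Y (np.float64(0.08562473763096601), np.float64(0.4856434863143512))
0.738 230 z [0.0391 0.1249 0.1278] Y (np.float64(0.08401162539079919), np.float64(0.4907630055500173))
0.748 227 z [0.0408 0.1247 0.1277] Y (np.float64(0.08349693474312324), np.float64(0.4853474688498708))
cab top front X [0.65  0.652] Y 0.08541053517457162 0.49440773634624813
```

```bash
python3 -c "
from h import *
go(.575,.245,.24,85.9)"
python3 -m inch '[[0.3,[0.002,-0.03,0],-0.1],[0.5,[0.005,-0.08,0],-0.24],[0.6,[0.01,-0.13,0],-0.37],[0.68,[0.015,-0.18,0],-0.5],[0.68,[0.02,-0.23,0],-0.63],[0.68,[0.025,-0.28,0],-0.76],[0.68,[0.03,-0.33,0],-0.89],[0.68,[0.035,-0.38,0],-1.02],[0.68,[0.04,-0.43,0],-1.15],[0.68,[0.045,-0.48,0.01],-1.28],[0.68,[0.05,-0.53,0.02],-1.4],[0.68,[0.055,-0.58,0.025],-1.5]]' 40
python3 -c "
from h import *
go(.575,.245,.24,85.9)"
```

```text
at [ 0.5073 -0.428   0.2719] [179.47  -0.49  -0.  ] t 12.7 | shift [ 0.0673 -0.6733  0.0262] turn -1.4993 len 0.677 w 0.0942 F [ 0.4 -0.7  1.1]
time_s: 13.9
position: [0.5586, 0.1514, 0.2368]
eef_rot: [-179.9, 0.0, 86.2]
wrist_force: [0.5, -0.0, 0.5]
width: 0.0301
at [0.5586 0.1514 0.2368] [-1.7985e+02  4.0000e-02  8.6190e+01] t 13.9 | shift [ 0.0945  0.0101 -0.0033] turn 0.005 len 0.095 w 0.0301 F [ 0.5 -0.   0.5]
```

```bash

python3 -m inch '[[0.68,[0.03,0.003,0],0],[0.68,[0.07,0.007,0],0],[0.68,[0.09,0.01,0],0],[0.68,[0.094,0.01,0],0],[0.68,[0.094,0.01,0],0]]' 40
python3 - <<'E'
from h import *
np.set_printoptions(precision=4,suppress=True)
go(.575,.245,.24,85.9)
c=grab('wrist','w6'); W=cloud(c)
a=np.radians(-4.1); ex=np.array([np.cos(a),np.sin(a)]); ey=np.array([-np.sin(a),np.cos(a)])
m=(W[...,2]>.075)&(W[...,2]<.11)
P=W[m]; X=P[:,:2]@ex; Y=P[:,:2]@ey
s=(X<.588)&(X>.53)&(Y<.45)
P=P[s];X=X[s];Y=Y[s]
for lo in np.arange(.54,.59,.005):
    k=(X>=lo)&(X<lo+.005); print(round(lo,3),k.sum(),np.median(P[k,2]) if k.sum() else '',(Y[k].min(),Y[k].max()) if k.sum() else '')
b=(X<.57); r=cv2.minAreaRect((P[b][:,:2]*1000).astype(np.float32)); print(r)
E
```

```text
time_s: 14.4
position: [0.5758, 0.2426, 0.2377]
eef_rot: [-179.9, 0.1, 86.0]
wrist_force: [0.7, -0.4, -0.2]
width: 0.0301
at [0.5758 0.2426 0.2377] [-179.89    0.07   85.99] t 14.4 | shift [ 0.0024 -0.0009 -0.0023] turn 0.0016 len 0.003 w 0.0301 F [ 0.7 -0.4 -0.2]
0.54 0  
0.545 0  
0.55 0  
0.555 558 0.09314491115092997 (np.float64(0.22042948149376562), np.float64(0.35868153318879564))
0.56 869 0.09429957744788173 (np.float64(0.22020487278933934), np.float64(0.3595121221865776))
0.565 431 0.09247979139881099 (np.float64(0.22303884550074424), np.float64(0.3578947791120218))
0.57 100 0.09222899485616767 (np.float64(0.23117849195356083), np.float64(0.34825305902625725))
0.575 106 0.09211475220311575 (np.float64(0.23143556645102675), np.float64(0.3481978032070166))
0.58 78 0.09235610554173845 (np.float64(0.23144236764216422), np.float64(0.3482074965124622))
0.585 31 0.092352167991897 (np.float64(0.34059127738921846), np.float64(0.34822681090001467))
((582.8272705078125, 248.82594299316406), (139.31182861328125, 12.632929801940918), 86.04401397705078)
```

View pics/w6.png

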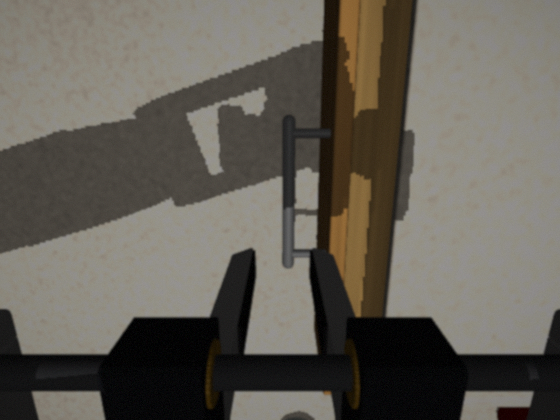

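Handle bar is at pixels (290,115)–(290,265), world ≈ (0.582,0.249). I'll descend and pinch it.

```bash

python3 -m inch '[[0.68,[0.006,0.006,0.02],0],[0.68,[0.006,0.006,0.06],0],[0.68,[0.006,0.006,0.1],0],[0.68,[0.006,0.006,0.125],0],[0.68,[0.006,0.006,0.138],0],[0.68,[0.006,0.006,0.142],0],[0.8,[0.006,0.006,0.142],0],[1,[0.006,0.006,0.142],0],[1,[0.006,0.006,0.142],0],[1,[0.006,0.006,0.142],0],[1,[0.006,0.006,0.142],0]]' 40
python3 -c "
from h import *
go(.575,.245,.24,85.9)"
```

```text
time_s: 15.55
position: [0.5836, 0.2483, 0.0987]
eef_rot: [179.9, -0.0, 85.9]
wrist_force: [-3.5, -1.4, 5.7]
width: 0.0094
at [0.5836 0.2483 0.0987] [ 1.7988e+02 -2.0000e-02  8.5950e+01] t 15.55 | shift [-0.0039 -0.008  -0.1413] turn 0.0008 len 0.142 w 0.0094 F [-3.5 -1.4  5.7]
```

```bash

python3 -m inch '[[1,[0,-0.005,0],0],[1,[0,-0.015,0],0],[1,[0,-0.03,0],0],[1,[0,-0.045,0],0],[1,[0,-0.06,0],0],[1,[0,-0.075,0],0],[1,[0,-0.09,0],0],[1,[0,-0.105,0],0],[1,[0,-0.118,0],0],[1,[0,-0.127,0],0],[1,[0,-0.13,0],0]]' 40
python3 -m inch '[[1,[0,-0.004,0],0],[1,[0,-0.007,0],0],[1,[0,-0.009,0],0]]' 40
python3 -m inch '[[1,[0,-0.001,0],0],[1,[0,-0.001,0],0],[1,[0,-0.001,0],0]]' 40
```

```text
time_s: 16.65
position: [0.4538, 0.2575, 0.0987]
eef_rot: [179.8, -0.0, 86.0]
wrist_force: [2.1, -2.0, 6.8]
width: 0.0099
time_s: 16.95
position: [0.4456, 0.2581, 0.0987]
eef_rot: [179.7, -0.0, 86.0]
wrist_force: [2.8, -2.2, 7.0]
width: 0.0097
time_s: 17.25
position: [0.4445, 0.2582, 0.0987]
eef_rot: [179.8, -0.0, 86.0]
wrist_force: [2.1, -2.2, 6.8]
width: 0.0098
```

```bash

python3 -m inch '[[1,[0,-0.002,0],0],[1,[0,-0.004,0],0],[1,[0,-0.004,0],0]]' 40
python3 -m inch '[[0.9,[0,0,0],0],[0.68,[0,0,0],0],[0.68,[0,0,0],0],[0.68,[0,0,-0.02],0],[0.68,[0,0,-0.06],0],[0.68,[0,0,-0.11],0],[0.68,[0,0,-0.15],0],[0.68,[0,0,-0.18],0],[0.68,[0,0,-0.18],0]]' 40
python3 - <<'E'
from h import *
np.set_printoptions(precision=4,suppress=True)
t=grab('top','top7'); s=grab('side','side7')
for n,c in (('top',t),('side',s)):
    W=cloud(c)
    ok=(W[...,2]>0.025)&(W[...,2]<.1)&(W[...,0]>0.25)&(W[...,0]<0.65)&(W[...,1]<0.02)&(W[...,1]>-0.47)
    k,l,st,ce=cv2.connectedComponentsWithStats(ok.astype(np.uint8))
    for i in range(1,k):
        if st[i,4]>60:
            P=W[l==i]; zt=np.percentile(P[:,2],90); P=P[P[:,2]>zt-.015]
            print(n,ce[i].round(),'z',zt.round(3),cv2.minAreaRect((P[:,:2]*1000).astype(np.float32)))
a=np.radians(-4.1); ex=np.array([np.cos(a),np.sin(a)]); ey=np.array([-np.sin(a),np.cos(a)])
for n,c in (('top',t),('side',s)):
    W=cloud(c); m=(W[...,2]>.105)&(W[...,2]<.121)&(W[...,1]>0.03)&(W[...,1]<.5)&(W[...,0]>.4)&(W[...,0]<.55); P=W[m]
    if len(P): print(n,'panel top X',np.percentile(P[:,:2]@ex,[2,50,98]),'Y',np.percentile(P[:,:2]@ey,[1,99]))
    m=(W[...,2]>.08)&(W[...,2]<.1)&(W[...,1]>0.03)&(W[...,1]<.5)&(W[...,0]>.39)&(W[...,0]<.45); P=W[m]
    if len(P): print(n,'handle X',np.percentile(P[:,:2]@ex,[2,50,98]),'Y',np.percentile(P[:,:2]@ey,[1,99]))
go(.575,.245,.24,85.9)
E
```

```text
time_s: 17.55
position: [0.4405, 0.2585, 0.0987]
eef_rot: [179.8, -0.0, 86.0]
wrist_force: [1.0, -2.5, 8.5]
width: 0.0102
time_s: 18.45
position: [0.4411, 0.2596, 0.2817]
eef_rot: [179.5, -0.2, 86.0]
wrist_force: [-0.9, 0.2, -0.8]
width: 0.03
top [351. 173.] z 0.088 ((636.4655151367188, -335.2238464355469), (61.296756744384766, 16.820087432861328), 83.06504821777344)
top [335. 194.] z 0.073 ((565.2626953125, -277.8807067871094), (73.40579986572266, 43.991241455078125), 17.611061096191406)
top [290. 193.] z 0.075 ((564.69970703125, -122.89448547363281), (50.992801666259766, 49.910972595214844), 18.800779342651367)
top [378. 210.] z 0.059 ((502.557861328125, -422.76544189453125), (55.59659194946289, 149.09580993652344), 88.96180725097656)
top [310. 216.] z 0.055 ((485.02410888671875, -190.8953094482422), (45.416465759277344, 45.484676361083984), 30.962890625)
top [334. 236.] z 0.079 ((418.9512634277344, -270.0188903808594), (49.74757385253906, 80.40544891357422), 72.65459442138672)
top [267. 244.] z 0.08 ((387.2193298339844, -45.53384017944336), (50.846988677978516, 80.08010864257812),
[... 1072 characters left out ...]
625, -273.6812438964844), (54.48194122314453, 80.53732299804688), 72.5412826538086)
side [369. 285.] z 0.057 ((505.2425537109375, -427.2060852050781), (56.897735595703125, 147.051513671875), 88.0329360961914)
side [278. 299.] z 0.08 ((300.6957702636719, -354.2161865234375), (91.79943084716797, 72.2747802734375), 50.84652328491211)
top panel top X [0.4524 0.459  0.4674] Y [0.0962 0.4759]
top handle X [0.4127 0.418  0.4273] Y [0.2244 0.3198]
side panel top X [0.4582 0.4639 0.4733] Y [0.0907 0.4786]
side handle X [0.4183 0.4221 0.4304] Y [0.2175 0.3559]
at [0.4385 0.2584 0.2762] [-179.95    0.     85.95] t 18.55 | shift [-0.0037  0.1371  0.0361] turn 0.0009 len 0.142 w 0.0302 F [-0.3 -0.1 -0.5]
```

View pics/top7.png

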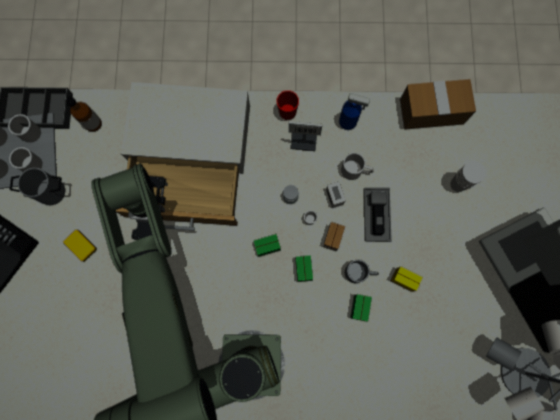

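Drawer is out, panel inner face at X≈0.471 in cabinet axes. The arm crosses it at (140,200) in the picture; the items haven't moved. Next is the jar.

```bash
python3 -c "
from h import *
go(.567,-.126,.24,86)"
python3 -m inch '[[0.5,[-0.02,0.008,0],0],[0.3,[-0.06,0.024,0],0],[0.1,[-0.1,0.04,0],0],[0,[-0.145,0.06,0],0],[0,[-0.19,0.08,0],0],[0,[-0.235,0.1,0],0],[0,[-0.28,0.12,0.01],0],[0,[-0.32,0.135,0.02],0],[0,[-0.35,0.147,0.03],0],[0,[-0.368,0.154,0.035],0],[0,[-0.374,0.155,0.037],0],[0,[-0.374,0.155,0.037],0]]' 30
cat >> h.py <<'E'
def obj(W,x,y,r=.06,zlo=.03,top=.015):
    m=(W[...,2]>zlo)&(W[...,2]<.13)&(np.hypot(W[...,0]-x,W[...,1]-y)<r); P=W[m]
    zt=np.percentile(P[:,2],95); T=P[P[:,2]>zt-top]
    b=cv2.minAreaRect((T[:,:2]*1000).astype(np.float32)); p=cv2.boxPoints(b)
    e=[p[1]-p[0],p[2]-p[1]]; L=max(e,key=np.linalg.norm)
    print('n',len(T),'ztop',zt.round(4),'centre',np.round(np.array(b[0])/1000,4),'size',np.round(b[1],1),'long yaw',(np.degrees(np.arctan2(L[1],L[0]))+90)%180-90)
E
python3 - <<'E'
from h import *
go(.567,-.126,.045,86)
c=grab('wrist','w8'); obj(cloud(c),.567,-.126,.045)
E
```

```text
at [0.4385 0.2584 0.2762] [-179.95    0.     85.95] t 18.55 | shift [-0.3744  0.1553  0.0361] turn -0.0009 len 0.407 w 0.0302 F [-0.3 -0.1 -0.5]
time_s: 19.75
position: [0.5664, -0.1252, 0.2382]
eef_rot: [-179.8, -0.1, 85.9]
wrist_force: [-0.3, 0.9, -0.4]
width: 0.094
at [ 0.5664 -0.1252  0.2382] [-1.7981e+02 -9.0000e-02  8.5900e+01] t 19.75 | shift [-0.0011  0.0013  0.1932] turn -0.0017 len 0.193 w 0.094 F [-0.3  0.9 -0.4]
n 2260 ztop 0.0701 centre [ 0.5689 -0.1258] size [50.8 50.9] long yaw -87.47604
```

View pics/w8.png

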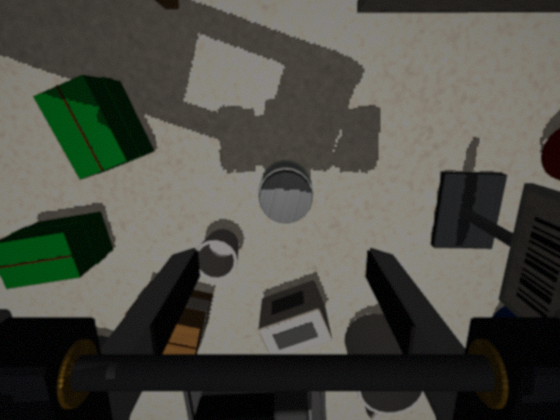

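```bash

python3 -m inch '[[0,[0,0.002,0.03],0],[0,[0,0.002,0.07],0],[0,[0,0.002,0.11],0],[0,[0,0.002,0.15],0],[0,[0,0.002,0.175],0],[0,[0,0.002,0.188],0],[0,[0,0.002,0.194],0],[0.3,[0,0.002,0.195],0],[0.4,[0,0.002,0.195],0],[0.6,[0,0.002,0.195],0],[1,[0,0.002,0.195],0],[1,[0,0.002,0.195],0]]' 35
python3 -m inch '[[1,[0,0,0],0],[1,[0,0,0],0],[1,[0,0,0],0],[1,[0,0,-0.01],0],[1,[0,0,-0.03],0],[1,[0,0,-0.06],0],[1,[0,0,-0.09],0],[1,[0,0,-0.12],0],[1,[0,0,-0.14],0],[1,[0,0,-0.15],0],[1,[0,0,-0.15],0]]' 35
python3 - <<'E'
from h import *
a=np.radians(-4.1); ex=np.array([np.cos(a),np.sin(a)]); ey=np.array([-np.sin(a),np.cos(a)])
for n,Y in(('carton',.18),('jar',.29),('pack',.40)): print(n,(.555*ex+Y*ey).round(4))
p=.555*ex+.29*ey
go(p[0],p[1],.195,85.9)
E
```

```text
time_s: 21.0
position: [0.5697, -0.1261, 0.0457]
eef_rot: [179.9, 0.0, 85.9]
wrist_force: [-3.8, 0.4, 2.5]
width: 0.0575
time_s: 22.1
position: [0.57, -0.126, 0.1961]
eef_rot: [179.9, 0.0, 85.9]
wrist_force: [0.6, 0.2, -3.8]
width: 0.0552
carton [0.5664 0.1399]
jar [0.5743 0.2496]
pack [0.5822 0.3593]
at [ 0.57   -0.126   0.1961] [1.7986e+02 4.0000e-02 8.5940e+01] t 22.1 | shift [ 0.375  -0.0223  0.0008] turn 0.0006 len 0.376 w 0.0552 F [ 0.6  0.2 -3.8]
```

```bash

python3 -m inch '[[1,[0.012,-0.001,0],0],[1,[0.04,-0.002,0],0],[1,[0.08,-0.005,0],0],[1,[0.12,-0.007,0],0],[1,[0.16,-0.01,0],0],[1,[0.2,-0.012,0],0],[1,[0.24,-0.014,0],0],[1,[0.28,-0.017,0],0],[1,[0.32,-0.019,0],0],[1,[0.35,-0.021,0],0],[1,[0.368,-0.022,0],0],[1,[0.375,-0.022,0],0]]' 35
python3 -m inch '[[1,[0,0,0],0],[1,[0,0,0.02],0],[1,[0,0,0.05],0],[1,[0,0,0.08],0],[1,[0,0,0.1],0],[1,[0,0,0.11],0],[1,[0,0,0.116],0],[1,[0,0,0.12],0],[1,[0,0,0.12],0]]' 35
python3 -c "
from h import *
go(.5743,.2496,.0678,85.9)"
```

```text
time_s: 23.3
position: [0.5724, 0.2515, 0.193]
eef_rot: [-179.8, 0.1, 86.1]
wrist_force: [-1.3, -0.5, -3.5]
width: 0.0556
time_s: 24.2
position: [0.5746, 0.2495, 0.0755]
eef_rot: [179.9, -0.0, 85.9]
wrist_force: [0.5, 0.4, -2.9]
width: 0.0557
at [0.5746 0.2495 0.0755] [ 1.7994e+02 -2.0000e-02  8.5910e+01] t 24.2 | shift [ 0.0001 -0.0003  0.0077] turn 0.0001 len 0.008 w 0.0557 F [ 0.5  0.4 -2.9]
```

```bash

python3 -m inch '[[1,[0,0,0.004],0],[1,[0,0,0.006],0],[1,[0,0,0.007],0],[1,[0,0,0.007],0],[1,[0,0,0.007],0]]' 35
python3 -m inch '[[0.3,[0,0,0],0],[0.2,[0,0,0],0],[0.2,[0,0,0],0],[0.2,[0,0,0],0],[0.2,[0,0,-0.01],0],[0.2,[0,0,-0.04],0],[0.2,[0,0,-0.08],0],[0.2,[0,0,-0.12],0],[0.2,[0,0,-0.16],0],[0.2,[0,0,-0.18],0],[0.2,[0,0,-0.18],0]]' 35
python3 - <<'E'
from h import *
c=grab('wrist','w9'); obj(cloud(c),.574,.25,.045,.06)
c=grab('side','s9'); W=cloud(c); obj(W,.57,-.281,.05); obj(W,.423,-.273,.05)
c=grab('top','t9'); W=cloud(c); obj(W,.566,-.279,.05); obj(W,.42,-.271,.05)
go(.568,-.28,.24,17.5)
E
```

```text
time_s: 24.7
position: [0.574, 0.2499, 0.068]
eef_rot: [180.0, -0.0, 85.9]
wrist_force: [-0.2, -0.9, -3.9]
width: 0.0556
time_s: 25.8
position: [0.5766, 0.2505, 0.2539]
eef_rot: [179.4, -0.2, 85.9]
wrist_force: [0.9, -0.7, -0.2]
width: 0.0752
n 2335 ztop 0.0921 centre [0.574  0.2502] size [50.9 50.8] long yaw 40.786316
n 404 ztop 0.0709 centre [ 0.5696 -0.2831] size [74.7 44.5] long yaw 17.826157
n 616 ztop 0.0764 centre [ 0.4241 -0.2739] size [52.8 80.9] long yaw -16.964828
n 271 ztop 0.075 centre [ 0.5655 -0.278 ] size [73.5 45. ] long yaw 17.725616
n 363 ztop 0.0805 centre [ 0.4191 -0.27  ] size [49.8 80. ] long yaw -17.59565
at [0.573  0.2495 0.2464] [-1.7986e+02  5.0000e-02  8.5930e+01] t 25.95 | shift [-0.5285  0.0326  0.0068] turn 1.1944 len 0.53 w 0.075 F [-0.9  0.2 -1.5]
```

View pics/w9.png

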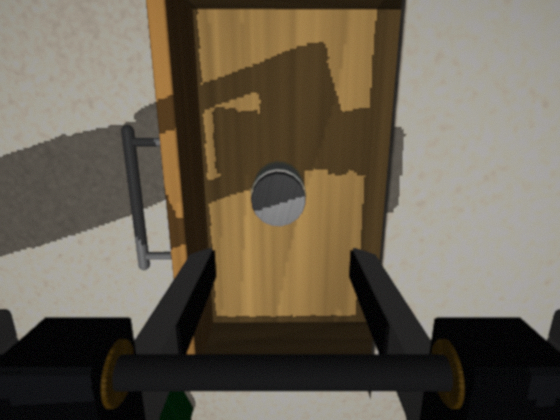

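View pics/s9.png

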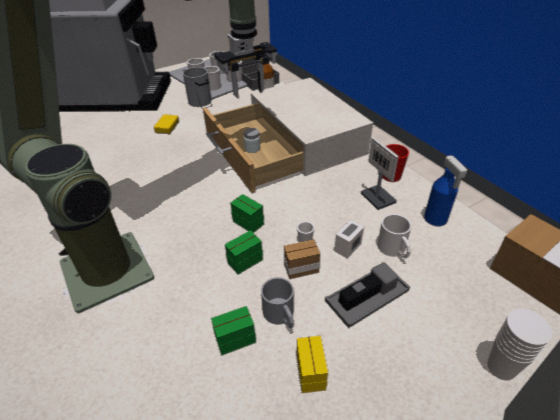

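Jar stands upright in the drawer at (278,195) in the wrist view. Next the pack.

```bash

python3 -m inch '[[0.1,[-0.02,0.001,0],0.05],[0,[-0.06,0.003,0],0.15],[0,[-0.11,0.006,0],0.28],[0,[-0.16,0.01,0],0.4],[0,[-0.21,0.013,0],0.53],[0,[-0.26,0.016,0],0.66],[0,[-0.31,0.019,0],0.78],[0,[-0.36,0.022,0],0.9],[0,[-0.41,0.025,0],1.02],[0,[-0.46,0.028,0.004],1.12],[0,[-0.505,0.031,0.006],1.18],[0,[-0.528,0.033,0.007],1.194]]' 35
python3 -m inch '[[0,[0,0,0],0],[0,[0,0,0],0]]'
python3 - <<'E'
from h import *
c=grab('wrist','w10'); obj(cloud(c),.568,-.28,.05)
go(.568,-.28,.042,17.5)
E
```

```text
time_s: 27.15
position: [0.5673, -0.2824, 0.2372]
eef_rot: [-179.8, 0.2, 17.2]
wrist_force: [0.8, 0.7, -0.0]
width: 0.0938
time_s: 27.35
position: [0.5682, -0.2786, 0.2382]
eef_rot: [-179.8, 0.1, 17.5]
wrist_force: [-0.8, 0.1, 0.4]
width: 0.0941
n 3322 ztop 0.0685 centre [ 0.5681 -0.2815] size [72.6 43.9] long yaw 17.99363
at [ 0.5687 -0.2779  0.2389] [-1.7981e+02  1.1000e-01  1.7550e+01] t 27.4 | shift [-0.0009  0.0024  0.1969] turn 0.0009 len 0.197 w 0.0942 F [-0.  -0.   0.1]
```

View pics/w10.png

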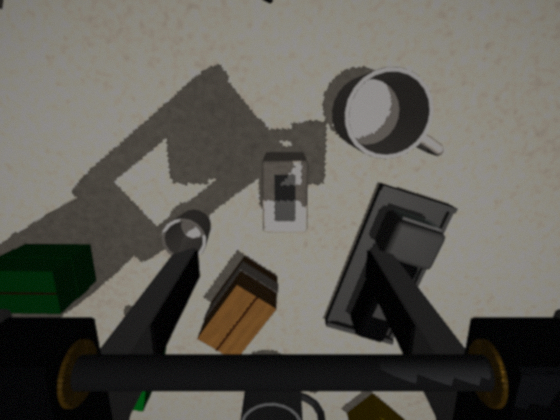

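```bash

python3 -m inch '[[0,[0,0.002,0.03],0],[0,[0,0.002,0.07],0],[0,[0,0.002,0.11],0],[0,[0,0.002,0.15],0],[0,[0,0.002,0.175],0],[0,[0,0.002,0.188],0],[0,[0,0.002,0.195],0],[0.3,[0,0.002,0.196],0],[0.4,[0,0.002,0.196],0],[0.6,[0,0.002,0.196],0],[1,[0,0.002,0.196],0],[1,[0,0.002,0.196],0]]' 35
python3 -m inch '[[1,[0,0,0],0],[1,[0,0,0],0],[1,[0,0,0],0],[1,[0,0,-0.01],0],[1,[0,0,-0.03],0],[1,[0,0,-0.06],0],[1,[0,0,-0.09],0],[1,[0,0,-0.12],0],[1,[0,0,-0.14],0],[1,[0,0,-0.15],0],[1,[0,0,-0.15],0]]' 35
python3 -c "
from h import *
go(.5822,.3593,.195,85.9)"
```

```text
time_s: 28.6
position: [0.5705, -0.2816, 0.0459]
eef_rot: [179.9, -0.1, 17.5]
wrist_force: [0.2, 0.1, 0.1]
width: 0.0575
time_s: 29.7
position: [0.5708, -0.2817, 0.1969]
eef_rot: [179.8, -0.1, 17.5]
wrist_force: [-0.7, -0.0, -1.4]
width: 0.0439
at [ 0.5708 -0.2817  0.1969] [ 1.7984e+02 -1.3000e-01  1.7520e+01] t 29.7 | shift [ 2.038e-01 -6.078e-01  6.000e-04] turn -1.1934 len 0.641 w 0.0439 F [-0.7 -0.  -1.4]
```

```bash

python3 -m inch '[[1,[0.004,-0.012,0],-0.03],[1,[0.013,-0.04,0],-0.1],[1,[0.027,-0.08,0],-0.2],[1,[0.04,-0.12,0],-0.3],[1,[0.054,-0.16,0],-0.4],[1,[0.067,-0.2,0],-0.5],[1,[0.08,-0.24,0],-0.6],[1,[0.094,-0.28,0],-0.7],[1,[0.107,-0.32,0],-0.8],[1,[0.12,-0.36,0],-0.9],[1,[0.132,-0.395,0],-0.98],[1,[0.139,-0.415,0],-1.02]]' 35
python3 -c "
from h import *
go(.5822,.3593,.195,85.9)"
```

```text
time_s: 30.9
position: [0.5751, 0.1601, 0.1924]
eef_rot: [-179.7, 0.0, 76.3]
wrist_force: [-0.3, -0.7, -1.4]
width: 0.0436
at [0.5751 0.1601 0.1924] [-1.7973e+02  3.0000e-02  7.6340e+01] t 30.9 | shift [ 0.1953 -0.0402 -0.0025] turn -0.1669 len 0.199 w 0.0436 F [-0.3 -0.7 -1.4]
```

```bash

python3 -m inch '[[1,[0.015,-0.003,0],-0.02],[1,[0.05,-0.01,0],-0.06],[1,[0.09,-0.018,0],-0.1],[1,[0.13,-0.027,0],-0.13],[1,[0.165,-0.034,0],-0.16],[1,[0.187,-0.038,0],-0.167],[1,[0.195,-0.04,0],-0.167],[1,[0.195,-0.04,0],-0.167]]' 35
python3 -m inch '[[1,[0,0,0],0],[1,[0,0,0.02],0],[1,[0,0,0.05],0],[1,[0,0,0.08],0],[1,[0,0,0.1],0],[1,[0,0,0.11],0],[1,[0,0,0.118],0],[1,[0,0,0.118],0]]' 35
python3 -c "
from h import *
go(.5822,.3593,.068,85.9)"
```

```text
time_s: 31.7
position: [0.5852, 0.3557, 0.1934]
eef_rot: [-179.9, 0.1, 85.6]
wrist_force: [-0.6, 0.0, -1.8]
width: 0.0436
time_s: 32.5
position: [0.5861, 0.3544, 0.0764]
eef_rot: [-180.0, 0.0, 85.5]
wrist_force: [0.6, -1.4, -2.4]
width: 0.0438
at [0.5861 0.3544 0.0764] [-1.7995e+02  4.0000e-02  8.5480e+01] t 32.5 | shift [ 0.0045 -0.0042  0.0084] turn -0.0074 len 0.01 w 0.0438 F [ 0.6 -1.4 -2.4]
```

```bash

python3 -m inch '[[1,[0,-0.004,0.004],0],[1,[0,-0.004,0.006],0],[1,[0,-0.004,0.008],0],[1,[0,-0.004,0.008],0],[1,[0,-0.004,0.008],0]]' 35
python3 -m inch '[[0.3,[0,0,0],0],[0.2,[0,0,0],0],[0.2,[0,0,0],0],[0.2,[0,0,0],0],[0.2,[0,0,-0.01],0],[0.2,[0,0,-0.04],0],[0.2,[0,0,-0.08],0],[0.2,[0,0,-0.12],0],[0.2,[0,0,-0.16],0],[0.2,[0,0,-0.18],0],[0.2,[0,0,-0.18],0]]' 35
python3 - <<'E'
from h import *
c=grab('wrist','w11'); W=cloud(c); obj(W,.582,.357,.05,.06); obj(W,.574,.25,.04,.06)
c=grab('side','s11'); W=cloud(c);  obj(W,.423,-.273,.05)
go(.4215,-.272,.24,162.5)
E
```

```text
time_s: 33.0
position: [0.5823, 0.3558, 0.0692]
eef_rot: [180.0, -0.0, 85.5]
wrist_force: [0.7, -0.4, -1.2]
width: 0.0442
time_s: 34.1
position: [0.5846, 0.3568, 0.2553]
eef_rot: [179.5, -0.3, 85.5]
wrist_force: [-0.5, 0.5, 0.3]
width: 0.0753
n 3374 ztop 0.0905 centre [0.5821 0.3536] size [71.8 43.9] long yaw 86.0806
n 1958 ztop 0.0919 centre [0.5739 0.2501] size [51.4 51.1] long yaw 80.7435
n 612 ztop 0.0765 centre [ 0.4238 -0.2739] size [53.3 80.5] long yaw -17.847412
at [0.582  0.3556 0.2491] [ 1.7997e+02 -1.0000e-02  8.5530e+01] t 34.2 | shift [-0.6382 -0.1112  0.0089] turn -1.3433 len 0.648 w 0.0751 F [ 0.3 -0.8  0.1]
```

View pics/w11.png

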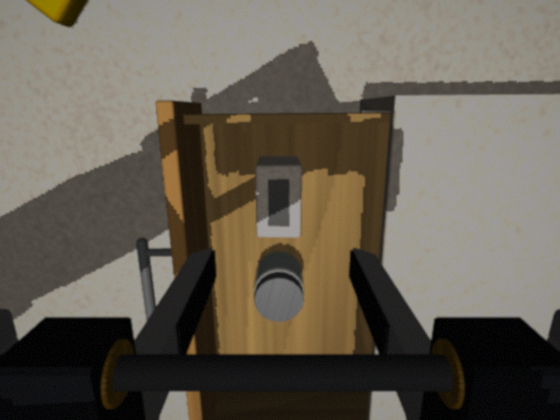

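Pack (278,195) and jar (280,290) both stand upright. Carton next.

```bash

python3 -m inch '[[0.1,[-0.02,-0.003,0],-0.05],[0,[-0.06,-0.01,0],-0.15],[0,[-0.105,-0.018,0],-0.26],[0,[-0.15,-0.026,0],-0.37],[0,[-0.195,-0.034,0],-0.48],[0,[-0.24,-0.042,0],-0.59],[0,[-0.285,-0.05,0],-0.7],[0,[-0.33,-0.058,0],-0.81],[0,[-0.375,-0.066,0],-0.92],[0,[-0.42,-0.074,0],-1.02],[0,[-0.465,-0.082,0],-1.12],[0,[-0.5,-0.088,0],-1.2]]' 35
python3 -c "
from h import *
go(.4215,-.272,.24,162.5)"
```

```text
time_s: 35.4
position: [0.453, -0.1374, 0.2462]
eef_rot: [-180.0, -0.3, 154.4]
wrist_force: [0.9, -0.2, 0.8]
width: 0.094
at [ 0.453  -0.1374  0.2462] [-179.99   -0.28  154.42] t 35.4 | shift [-0.0297 -0.135   0.0061] turn -0.1411 len 0.138 w 0.094 F [ 0.9 -0.2  0.8]
```

```bash

python3 -m inch '[[0,[-0.01,-0.04,0],-0.05],[0,[-0.018,-0.08,0],-0.1],[0,[-0.026,-0.115,0.003],-0.14],[0,[-0.03,-0.132,0.006],-0.141],[0,[-0.03,-0.135,0.006],-0.141],[0,[-0.03,-0.135,0.006],-0.141]]' 35
python3 - <<'E'
from h import *
c=grab('wrist','w12'); W=cloud(c); obj(W,.4215,-.272,.05)
go(.4215,-.272,.046,162.5)
E
```

```text
time_s: 36.0
position: [0.4229, -0.2698, 0.2409]
eef_rot: [179.9, -0.2, 162.3]
wrist_force: [-0.7, 0.6, -0.1]
width: 0.094
n 4321 ztop 0.0743 centre [ 0.4221 -0.2729] size [50.  80.1] long yaw -17.568161
at [ 0.4233 -0.2694  0.2415] [ 1.7990e+02 -1.5000e-01  1.6237e+02] t 36.05 | shift [ 0.0004 -0.0034  0.1955] turn -0.0023 len 0.195 w 0.094 F [-0.1  0.5  0.6]
```

View pics/w12.png

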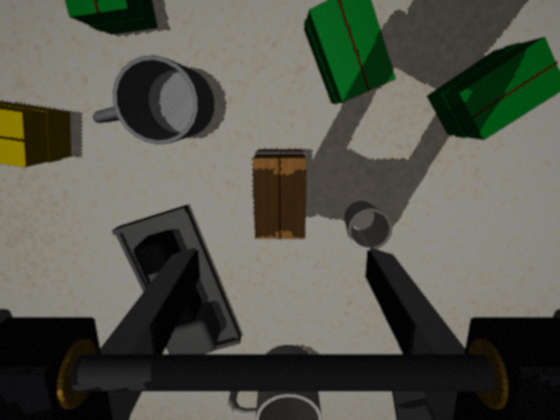

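```bash

python3 -m inch '[[0.15,[0,-0.003,0.03],0],[0.15,[0,-0.003,0.07],0],[0.15,[0,-0.003,0.11],0],[0.15,[0,-0.003,0.15],0],[0.15,[0,-0.003,0.175],0],[0.15,[0,-0.003,0.188],0],[0.15,[0,-0.003,0.194],0],[0.3,[0,-0.003,0.195],0],[0.5,[0,-0.003,0.195],0],[1,[0,-0.003,0.195],0],[1,[0,-0.003,0.195],0],[1,[0,-0.003,0.195],0]]' 35
python3 -m inch '[[1,[0,0,0],0],[1,[0,0,0],0],[1,[0,0,-0.01],0],[1,[0,0,-0.03],0],[1,[0,0,-0.06],0],[1,[0,0,-0.09],0],[1,[0,0,-0.12],0],[1,[0,0,-0.14],0],[1,[0,0,-0.15],0],[1,[0,0,-0.15],0]]' 35
python3 -c "
from h import *
go(.5664,.1399,.195,85.9)"
```

```text
time_s: 37.25
position: [0.4238, -0.274, 0.0491]
eef_rot: [-180.0, 0.1, 162.3]
wrist_force: [-0.5, 0.2, 3.6]
width: 0.0501
time_s: 38.25
position: [0.4234, -0.274, 0.1992]
eef_rot: [-179.9, 0.1, 162.4]
wrist_force: [0.6, -1.0, -2.2]
width: 0.0499
at [ 0.4234 -0.274   0.1992] [-1.7992e+02  1.4000e-01  1.6236e+02] t 38.25 | shift [-0.0108  0.4378  0.0037] turn 1.3345 len 0.438 w 0.0499 F [ 0.6 -1.  -2.2]
```

```bash

python3 -m inch '[[1,[0,0.012,0],0.04],[1,[-0.001,0.045,0],0.13],[1,[-0.002,0.088,0],0.25],[1,[-0.003,0.13,0],0.38],[1,[-0.004,0.175,0],0.52],[1,[-0.005,0.22,0],0.66],[1,[-0.006,0.265,0],0.8],[1,[-0.007,0.31,0],0.94],[1,[-0.008,0.355,0],1.08],[1,[-0.01,0.395,0],1.2],[1,[-0.011,0.425,0],1.3],[1,[-0.011,0.438,0],1.334]]' 35
python3 -m inch '[[1,[0,0,0],0],[1,[0,0,0],0],[1,[0,0,0.01],0]]' 35
python3 -c "
from h import *
go(.5664,.1399,.071,85.9)"
```

```text
time_s: 39.45
position: [0.5653, 0.1435, 0.1953]
eef_rot: [-179.8, -0.0, 86.0]
wrist_force: [-0.3, 0.4, -2.4]
width: 0.05
time_s: 39.75
position: [0.5667, 0.1396, 0.1882]
eef_rot: [179.9, 0.0, 85.9]
wrist_force: [-0.3, 0.3, -3.7]
width: 0.0496
at [0.5667 0.1396 0.1882] [1.799e+02 1.000e-02 8.590e+01] t 39.75 | shift [ 0.0003 -0.0005  0.1172] turn 0.0 len 0.117 w 0.0496 F [-0.3  0.3 -3.7]
```

```bash

python3 -m inch '[[1,[0,0,0.02],0],[1,[0,0,0.05],0],[1,[0,0,0.08],0],[1,[0,0,0.1],0],[1,[0,0,0.11],0],[1,[0,0,0.114],0],[1,[0,0,0.117],0],[1,[0,0,0.117],0],[1,[0,0,0.117],0]]' 35
python3 -m inch '[[0.3,[0,0,0],0],[0.2,[0,0,0],0],[0.2,[0,0,0],0],[0.2,[0,0,0],0],[0.2,[0,0,-0.01],0],[0.2,[0,0,-0.04],0],[0.2,[0,0,-0.08],0],[0.2,[0,0,-0.12],0],[0.2,[0,0,-0.16],0],[0.2,[0,0,-0.18],0],[0.2,[0,0,-0.18],0]]' 35
python3 - <<'E'
from h import *
c=grab('wrist','w13'); W=cloud(c); obj(W,.566,.14,.05,.06)
c=grab('side','s13'); W=cloud(c); obj(W,.505,-.425,.08); obj(W,.574,.25,.035,.06);obj(W,.582,.354,.05,.06)
go(.4405,.2585,.25,85.9)
E
```

```text
time_s: 40.65
position: [0.5672, 0.1407, 0.0722]
eef_rot: [179.9, -0.0, 85.9]
wrist_force: [0.0, 0.9, -1.3]
width: 0.0499
time_s: 41.75
position: [0.5688, 0.1409, 0.2564]
eef_rot: [179.4, -0.1, 85.9]
wrist_force: [0.4, 0.2, -0.5]
width: 0.0755
n 4476 ztop 0.0962 centre [0.5674 0.1416] size [80.2 50. ] long yaw 85.93869
n 992 ztop 0.0576 centre [ 0.5054 -0.428 ] size [ 55.9 147.5] long yaw -1.0535507
n 145 ztop 0.0943 centre [0.5759 0.2471] size [52.5 50.3] long yaw 68.40082
n 173 ztop 0.0931 centre [0.584  0.3514] size [79.3 44.2] long yaw 84.04944
at [0.566  0.1406 0.2509] [179.98  -0.    85.93] t 41.85 | shift [ 0.1087 -0.1335  0.0009] turn 0.0006 len 0.172 w 0.075 F [-0.  -0.2 -1.2]
```

View pics/w13.png

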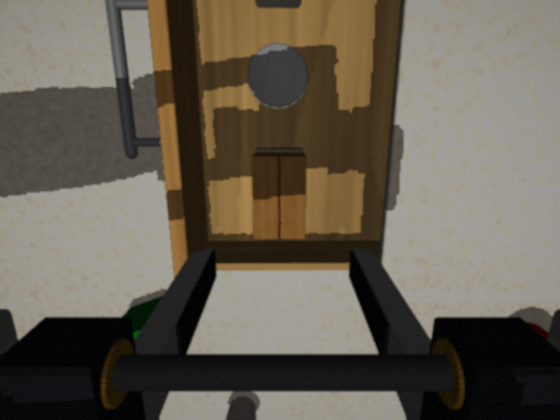

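View pics/s13.png

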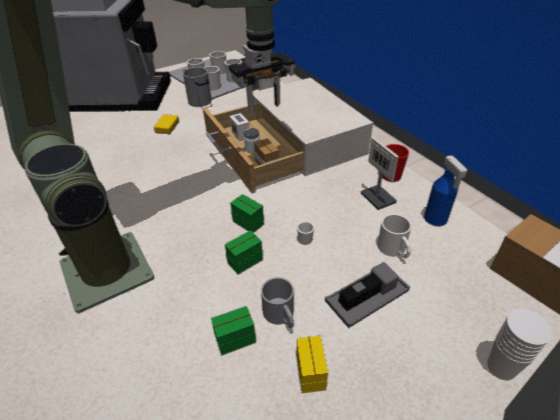

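All three items are upright in the drawer; scanner is in its cradle, cups are unmoved. Back to the handle to close.

```bash

python3 -m inch '[[0.4,[0.02,-0.025,0],0],[0.6,[0.05,-0.06,0],0],[0.68,[0.08,-0.1,0],0],[0.68,[0.1,-0.123,0],0],[0.68,[0.108,-0.132,0],0],[0.68,[0.109,-0.134,0],0],[0.68,[0.109,-0.134,0],0]]' 40
python3 - <<'E'
from h import *
c=grab('wrist','w14'); W=cloud(c)
m=(W[...,2]>.08)&(W[...,2]<.103)&(W[...,1]>.17)&(W[...,1]<.35)&(W[...,0]>.41)&(W[...,0]<.453); P=W[m]
print(cv2.minAreaRect((P[:,:2]*1000).astype(np.float32)),np.median(P,0))
go(.4405,.2585,.0975,85.9)
E
```

```text
time_s: 42.55
position: [0.4404, 0.2582, 0.2499]
eef_rot: [-179.9, 0.1, 85.9]
wrist_force: [0.0, -0.6, -0.4]
width: 0.0302
((444.3955383300781, 258.65435791015625), (139.1923370361328, 20.966615676879883), 87.76920318603516) [0.44126289 0.26276206 0.09348379]
at [0.441  0.258  0.2502] [-1.7998e+02  6.0000e-02  8.5880e+01] t 42.6 | shift [ 0.0007 -0.0004  0.1527] turn -0.0004 len 0.153 w 0.0302 F [-0.7 -0.6  0.2]
```

View pics/w14.png

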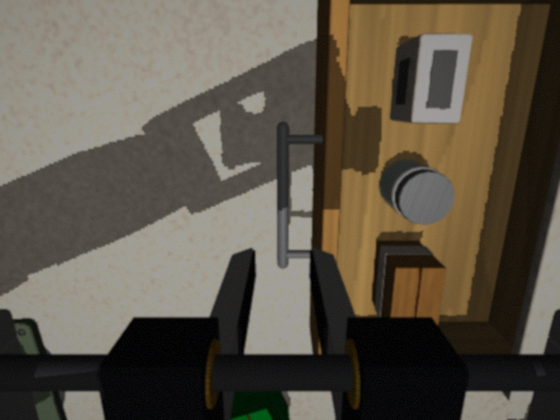

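The handle bar is at column 283, between the jaws, so I'll pinch and push gently.

```bash

python3 -m inch '[[0.68,[0,0,0.03],0],[0.68,[0,0,0.07],0],[0.68,[0,0,0.11],0],[0.68,[0,0,0.135],0],[0.68,[0,0,0.148],0],[0.68,[0,0,0.152],0],[0.8,[0,0,0.152],0],[1,[0,0,0.152],0],[1,[0,0,0.152],0],[1,[0,0,0.152],0]]' 40
python3 -m inch '[[1,[0,0.003,0],0],[1,[0,0.01,0],0],[1,[0,0.02,0],0],[1,[0,0.032,0],0],[1,[0,0.045,0],0],[1,[0,0.058,0],0],[1,[0,0.071,0],0],[1,[0,0.084,0],0],[1,[0,0.097,0],0],[1,[0,0.107,0],0],[1,[0,0.113,0],0],[1,[0,0.115,0],0]]' 40
python3 -c "
from h import *
go(.4405,.2585,.0975,85.9)"
```

```text
time_s: 43.6
position: [0.4412, 0.2593, 0.1005]
eef_rot: [179.9, -0.1, 85.9]
wrist_force: [-1.6, -0.5, 4.4]
width: 0.0099
time_s: 44.8
position: [0.5563, 0.2511, 0.1005]
eef_rot: [179.9, -0.1, 85.9]
wrist_force: [-2.4, 0.2, 6.5]
width: 0.0095
at [0.5563 0.2511 0.1005] [ 1.7987e+02 -7.0000e-02  8.5930e+01] t 44.8 | shift [-0.0009 -0.116   0.0028] turn 0.0005 len 0.116 w 0.0095 F [-2.4  0.2  6.5]
```

```bash

python3 -m inch '[[1,[0,0.004,0],0],[1,[0,0.012,0],0],[1,[0,0.022,0],0],[1,[0,0.032,0],0],[1,[0,0.042,0],0],[1,[0,0.05,0],0],[1,[0,0.054,0],0],[1,[0,0.056,0],0],[1,[0,0.057,0],0]]' 40
python3 -m inch '[[1,[0,0.002,0],0],[1,[0,0.004,0],0],[1,[0,0.005,0],0],[1,[0,0.005,0],0]]' 40
python3 -m inch '[[1,[0,0.001,0],0],[1,[0,0.002,0],0],[1,[0,0.003,0],0],[1,[0,0.003,0],0]]' 40
```

```text
time_s: 45.7
position: [0.6124, 0.2472, 0.1005]
eef_rot: [179.9, -0.1, 85.9]
wrist_force: [-3.6, 1.0, 6.7]
width: 0.0098
time_s: 46.1
position: [0.6169, 0.2469, 0.1006]
eef_rot: [180.0, -0.0, 86.0]
wrist_force: [-3.1, 0.4, 6.0]
width: 0.0099
time_s: 46.5
position: [0.617, 0.2469, 0.1005]
eef_rot: [-179.7, 0.0, 86.0]
wrist_force: [-10.7, 1.2, 11.2]
width: 0.01
```

```bash

python3 -m inch '[[1,[0,0.001,0],0],[1,[0,0.002,0],0],[1,[0,0.002,0],0]]' 40
python3 -m inch '[[0.9,[0,-0.001,0],0],[0.68,[0,-0.003,0],0],[0.68,[0,-0.003,0],0],[0.68,[0,-0.003,0],0],[0.68,[0,-0.003,-0.02],0],[0.68,[0,-0.003,-0.06],0],[0.68,[0,-0.003,-0.11],0],[0.68,[-0.03,-0.04,-0.15],0],[0.68,[-0.06,-0.08,-0.18],0],[0.68,[-0.09,-0.12,-0.18],0],[0.68,[-0.11,-0.15,-0.18],0],[0.68,[-0.11,-0.15,-0.18],0]]' 40
python3 - <<'E'
from h import *
np.set_printoptions(precision=4,suppress=True)
a=np.radians(-4.1); ex=np.array([np.cos(a),np.sin(a)])
print(readout.get_obs()["position"],readout.get_obs()["wrist_force"])
for n in('top','side'):
    c=grab(n,n+'15'); W=cloud(c)
    m=(W[...,2]>.104)&(W[...,2]<.119)&(W[...,1]>0.03)&(W[...,1]<.5)&(W[...,0]>.4)&(W[...,0]<.7); P=W[m]; print(n,np.percentile(P[:,:2]@ex,[1,5,25,50]))
    obj(W,.505,-.425,.085)
    m=(W[...,2]>.08)&(W[...,2]<.1)&(W[...,1]>0.15)&(W[...,1]<.36)&(W[...,0]>.57)&(W[...,0]<.64); P=W[m]; print('handle',np.percentile(P[:,:2]@ex,[5,50]))
E
```

```text
time_s: 46.8
position: [0.6171, 0.2469, 0.1005]
eef_rot: [-179.4, 0.0, 86.0]
wrist_force: [-14.7, 0.6, 14.7]
width: 0.0098
time_s: 48.0
position: [0.4596, 0.1448, 0.2779]
eef_rot: [-179.8, 0.1, 85.8]
wrist_force: [0.2, -0.2, 0.3]
width: 0.0302
[0.4596 0.1448 0.2779] [ 0.1753 -0.1928  0.3421]
top [0.6279 0.629  0.6322 0.6372]
n 505 ztop 0.0604 centre [ 0.5028 -0.4241] size [148.4  56. ] long yaw 0.23587036Traceback (most recent call last):
  File "<stdin>", line 9, in <module>
    return _quantile_unchecked(
        a, q, axis, out, overwrite_input, method, keepdims, weights)
    return _ureduce(a,
                    func=_quantile_ureduce_func,
    ...<5 lines>...
                    overwrite_input=overwrite_input,
                    method=method)
    r = func(a, **kwargs)
    result = _quantile(arr,
                       quantiles=q,
    ...<2 lines>...
                       out=out,
                       weights=wgt)
    slices_having_nans = np.isnan(arr[-1, ...])
                                  ~~~^^^^^^^^^
IndexError: index -1 is out of bounds for axis 0 with size 0
```

View pics/top15.png

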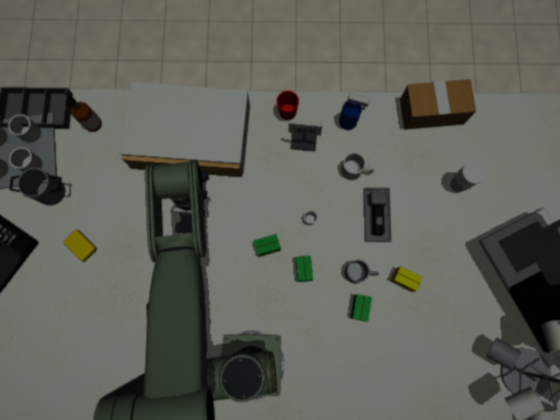

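```bash
python3 - <<'E'
from h import *
np.set_printoptions(precision=4,suppress=True)
a=np.radians(-4.1); ex=np.array([np.cos(a),np.sin(a)])
c=grab('side','side16'); W=cloud(c)
m=(W[...,2]>.104)&(W[...,2]<.117)&(W[...,1]>0.03)&(W[...,1]<.5)&(W[...,0]>.5)&(W[...,0]<.7); X=W[m][:,:2]@ex; print(np.percentile(X,[1,5,25,50]))
m=(W[...,2]>.03)&(W[...,2]<.08)&(W[...,1]>0.03)&(W[...,1]<.5)&(W[...,0]>.5)&(W[...,0]<.7); X=W[m][:,:2]@ex; print('face',np.percentile(X,[5,25,50]))
obj(W,.505,-.425,.085); obj(W,.489,-.195,.04); obj(W,.674,-.345,.045)
E
```

```text
[0.6339 0.6348 0.6367 0.641 ]
face [0.6342 0.6355 0.6366]
n 1000 ztop 0.0574 centre [ 0.5058 -0.4243] size [ 56.4 147.2] long yaw -6.053795
n 163 ztop 0.0518 centre [ 0.4902 -0.1954] size [47.8 46.3] long yaw 39.498016
n 333 ztop 0.086 centre [ 0.6706 -0.3433] size [76.9 74.6] long yaw 23.943146
```

View pics/side16.png

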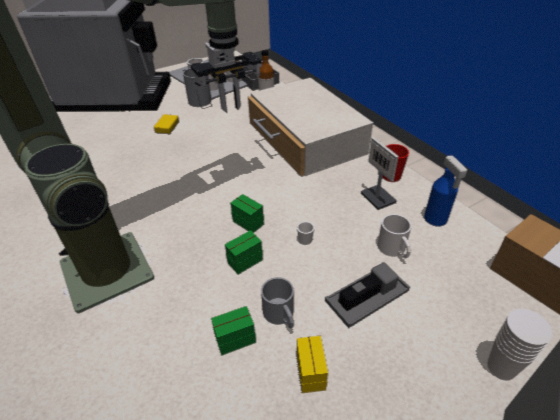

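Drawer is flush and shut. The side view now gives the scanner a yaw of -6°, where the top view gave 0.2°. I'll wait briefly and recheck.

```bash
python3 -m inch '[[0.68,[0,0,0],0],[0.68,[0,0,0],0],[0.68,[0,0,0],0],[0.68,[0,0,0],0],[0.68,[0,0,0],0],[0.68,[0,0,0],0],[0.68,[0,0,0],0],[0.68,[0,0,0],0],[0.68,[0,0,0],0],[0.68,[0,0,0],0]]'; python3 - <<'E'
from h import *
for n in('top','side'):
    c=grab(n,n+'17'); W=cloud(c); obj(W,.505,-.425,.085); obj(W,.505,-.425,.085,.035,.03)
E
```

```text
time_s: 49.1
position: [0.4643, 0.1468, 0.279]
eef_rot: [180.0, -0.0, 85.9]
wrist_force: [0.9, 1.1, -0.5]
width: 0.0299
n 493 ztop 0.0614 centre [ 0.503  -0.4218] size [ 55.4 149. ] long yaw -2.9418564
n 553 ztop 0.0614 centre [ 0.5033 -0.4218] size [ 55.4 150.6] long yaw -2.941864
n 995 ztop 0.0574 centre [ 0.5057 -0.4284] size [ 56.  148.6] long yaw -1.3280106
n 1104 ztop 0.0575 centre [ 0.5057 -0.4284] size [ 56.  148.6] long yaw -1.3280106
```

```bash
python3 - <<'E'
import cv2
i=cv2.imread('pics/side17.png')[250:340,310:430]; j=cv2.imread('pics/top17.png')[175:255,340:415]
cv2.imwrite('pics/z17.png',cv2.hconcat([cv2.resize(i,(400,300)),cv2.resize(j,(281,300))]))
E
```

```text
(no output)
```

View pics/z17.png

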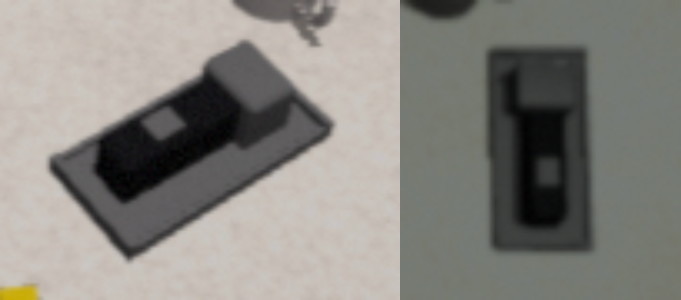

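The scanner lies straight and central in the cradle in both crops; the yaw spread is rectangle-fit noise. Handing in.

```bash
python3 -c "
from rig import workorder; print(workorder.finish_job())"
```

```text
the job is handed in; nothing more can be done
None
```

I finished the job and handed it in at about 49 s of the 210 s allowed. No verdict was reported.

- **Scan:** I held the scanner still for about 2.4 s, square to the barcode with the window about 80 mm away. By the cameras, the beam was within a few mm of the barcode's centre. I then put the scanner back in its cradle.
- **Items:** I found three of the four: jar, pack and carton. I saw no tin in any view. I opened the drawer, and each item measured upright on its floor after I let go. I could not see them again once the drawer was shut.
- **Drawer:** I pushed it in at 0.13 m/s or less until it met the stop (15 N). Both cameras then showed the front within about 2 mm of its shut position.
- **Last checks:** The scanner lies upright and central in its cradle. The cups and mugs had not visibly moved, and the arm was clear of everything.
- **Disagreements:** The top and side cameras differ from each other by about 5 mm. One side reading put the scanner 6° askew; repeat readings gave 1° to 3° and the close-ups show it straight, so I took that as measurement noise.

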